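# Snap the circuit boards onto their carriers and rack them for inspection

## Task

Fit every green circuit board on the bench, components up, onto a blue carrier of its own: set its four holes over the four white snap standoffs and press it down evenly until all four have clicked and the board sits fully down. Put each finished carrier on the sloping inspection rack, one to a marked bay, lengthwise up the slope and lying flat on the deck, and leave the other things on the bench alone.

Things in the scene. Friction and masses are not known exactly. Their poses are not given: they have to be found in the camera images.
- board0: green circuit board, 116 x 56 x 4 mm, 70 g, four square 14 mm through holes centred at x = +-42, y = +-15 mm, the same turned by 180 degrees. Starts flat on the bench, components up. Three or four of the boards are present; an absent one reads None. Origin: centre of the underside; x along its length, z up out of the component side. See also board1.
- board1: board like board0. All boards: two aluminium grip rails stand on the long edges, 3 mm thick, x = -28 to 28 mm, from 4 to 14 mm above the underside, 56 mm wide over the outsides; a finned black heat sink 24 x 28 mm in the middle, its top 10 mm above the underside.
- board2: board like board0 and board1. Fitted: parallel to the carrier, underside 30 to 31 mm above the carrier's underside; a corner that has not clicked stands at least 3 mm higher.
- carrier0: dark blue loose carrier block, 122 x 64 x 18 mm, 280 g, with four white snap standoffs at x = +-42, y = +-15 mm; same turned by 180 degrees. The 64 mm wide sides can be gripped below a fitted board, which is 8 mm narrower and lifts with it. Origin: centre of the underside; x along its length, z up. See carrier1, carrier2.
- carrier1: carrier like carrier0. Its standoffs: a 20 x 18 mm shoulder, top 30 mm above the carrier's underside (the board's seat), on it a tapered boss 12 mm across, 3 mm high, and a slim pin up to 48 mm with one sprung leg flaring outward along x. Hole to boss clearance 1 mm all round; the pin tips catch a hole that is within about 2.5 mm of centre.
- carrier2: carrier like carrier0. Its standoffs: the hole's edge folds the leg in (about 2 N at each standoff, 6 to 10 N for all four) and the leg springs out over the board, locking it, when the board's underside there is less than about 3 mm above its seat. Pressing at the middle alone may not click a last corner: press nearer to that corner.
- board3: board like board0 and board1.
- carrier3: carrier like carrier0, carrier1 and carrier2.
- deck: sloping deck of the fixed aluminium inspection rack, 150 mm deep, 390 mm wide, 8 mm thick, tilted 20 degrees with its low edge towards the robot. Origin: middle of its top face, 70 mm above the bench; x runs up the slope, y along the rack, z is its normal. A lip 6 mm thick, 8 mm high stands along the low edge, inner face at x = -75 mm.
- bay0 (a point): middle of bay 0 on the deck's top face (deck x = -8 mm, y = -150 mm): where the centre of a carrier's underside belongs. Each bay is marked by an orange patch 130 x 74 mm, its long side up the slope (the patch's centre is 8 mm higher up the slope).
- bay1 (a point): middle of bay 1 on the deck's top face (deck x = -8 mm, y = -50 mm): where the centre of a carrier's underside belongs. Each bay is marked by an orange patch 130 x 74 mm, its long side up the slope (the patch's centre is 8 mm higher up the slope).
- bay2 (a point): middle of bay 2 on the deck's top face (deck x = -8 mm, y = 50 mm): where the centre of a carrier's underside belongs. Each bay is marked by an orange patch 130 x 74 mm, its long side up the slope (the patch's centre is 8 mm higher up the slope).
- bay3 (a point): middle of bay 3 on the deck's top face (deck x = -8 mm, y = 150 mm): where the centre of a carrier's underside belongs. Each bay is marked by an orange patch 130 x 74 mm, its long side up the slope (the patch's centre is 8 mm higher up the slope).
- tape: bystander: roll of tan tape, 84 mm across, 20 mm high; origin at its underside's centre
- partsbox: bystander: dark red box 75 x 55 x 50 mm; origin at its underside's centre
- jar: bystander: white jar 52 mm across, 75 mm high, blue cap; origin at its underside's centre
- calculator: bystander: black calculator 130 x 75 x 12 mm; origin at its underside's centre
- screwdriver: bystander: screwdriver 170 mm long lying on the bench

How it is judged (in metres and radians):
At the end, for the whole second after the job is handed in: Each board present: underside's centre 28 to 31.5 mm above its carrier's, parallel within 0.022 rad, centred within 5 mm. Its carrier: underside's centre within 20 mm of a bay's middle, flat on the deck within 0.06 rad, lengthwise up the slope within 0.25 rad. All slower than 20 mm/s ((((z of board0 in the frame of carrier0 between 0.028 and 0.0315 m and x of board0 in the frame of carrier0 between -0.005 and 0.005 m and y of board0 in the frame of carrier0 between -0.005 and 0.005 m and angle between the x axis of board0 and the x axis of carrier0, either way round below 0.12 rad and angle between the z axis of board0 and the z axis of carrier0, either way round below 0.022 rad) and ((distance between carrier0 and bay0 below 0.02 m or distance between carrier0 and bay1 below 0.02 m or distance between carrier0 and bay2 below 0.02 m or distance between carrier0 and bay3 below 0.02 m) and angle between the z axis of carrier0 and the z axis of deck, either way round below 0.06 rad and angle between the x axis of carrier0 and the x axis of deck, either way round below 0.25 rad and linear speed of carrier0 below 0.02 m/s)) or ((z of board0 in the frame of carrier1 between 0.028 and 0.0315 m and x of board0 in the frame of carrier1 between -0.005 and 0.005 m and y of board0 in the frame of carrier1 between -0.005 and 0.005 m and angle between the x axis of board0 and the x axis of carrier1, either way round below 0.12 rad and angle between the z axis of board0 and the z axis of carrier1, either way round below 0.022 rad) and ((distance between carrier1 and bay0 below 0.02 m or distance between carrier1 and bay1 below 0.02 m or distance between carrier1 and bay2 below 0.02 m or distance between carrier1 and bay3 below 0.02 m) and angle between the z axis of carrier1 and the z axis of deck, either way round below 0.06 rad and angle between the x axis of carrier1 and the x axis of deck, either way round below 0.25 rad and linear speed of carrier1 below 0.02 m/s)) or ((z of board0 in the frame of carrier2 between 0.028 and 0.0315 m and x of board0 in the frame of carrier2 between -0.005 and 0.005 m and y of board0 in the frame of carrier2 between -0.005 and 0.005 m and angle between the x axis of board0 and the x axis of carrier2, either way round below 0.12 rad and angle between the z axis of board0 and the z axis of carrier2, either way round below 0.022 rad) and ((distance between carrier2 and bay0 below 0.02 m or distance between carrier2 and bay1 below 0.02 m or distance between carrier2 and bay2 below 0.02 m or distance between carrier2 and bay3 below 0.02 m) and angle between the z axis of carrier2 and the z axis of deck, either way round below 0.06 rad and angle between the x axis of carrier2 and the x axis of deck, either way round below 0.25 rad and linear speed of carrier2 below 0.02 m/s)) or ((z of board0 in the frame of carrier3 between 0.028 and 0.0315 m and x of board0 in the frame of carrier3 between -0.005 and 0.005 m and y of board0 in the frame of carrier3 between -0.005 and 0.005 m and angle between the x axis of board0 and the x axis of carrier3, either way round below 0.12 rad and angle between the z axis of board0 and the z axis of carrier3, either way round below 0.022 rad) and ((distance between carrier3 and bay0 below 0.02 m or distance between carrier3 and bay1 below 0.02 m or distance between carrier3 and bay2 below 0.02 m or distance between carrier3 and bay3 below 0.02 m) and angle between the z axis of carrier3 and the z axis of deck, either way round below 0.06 rad and angle between the x axis of carrier3 and the x axis of deck, either way round below 0.25 rad and linear speed of carrier3 below 0.02 m/s))) and (((z of board1 in the frame of carrier0 between 0.028 and 0.0315 m and x of board1 in the frame of carrier0 between -0.005 and 0.005 m and y of board1 in the frame of carrier0 between -0.005 and 0.005 m and angle between the x axis of board1 and the x axis of carrier0, either way round below 0.12 rad and angle between the z axis of board1 and the z axis of carrier0, either way round below 0.022 rad) and ((distance between carrier0 and bay0 below 0.02 m or distance between carrier0 and bay1 below 0.02 m or distance between carrier0 and bay2 below 0.02 m or distance between carrier0 and bay3 below 0.02 m) and angle between the z axis of carrier0 and the z axis of deck, either way round below 0.06 rad and angle between the x axis of carrier0 and the x axis of deck, either way round below 0.25 rad and linear speed of carrier0 below 0.02 m/s)) or ((z of board1 in the frame of carrier1 between 0.028 and 0.0315 m and x of board1 in the frame of carrier1 between -0.005 and 0.005 m and y of board1 in the frame of carrier1 between -0.005 and 0.005 m and angle between the x axis of board1 and the x axis of carrier1, either way round below 0.12 rad and angle between the z axis of board1 and the z axis of carrier1, either way round below 0.022 rad) and ((distance between carrier1 and bay0 below 0.02 m or distance between carrier1 and bay1 below 0.02 m or distance between carrier1 and bay2 below 0.02 m or distance between carrier1 and bay3 below 0.02 m) and angle between the z axis of carrier1 and the z axis of deck, either way round below 0.06 rad and angle between the x axis of carrier1 and the x axis of deck, either way round below 0.25 rad and linear speed of carrier1 below 0.02 m/s)) or ((z of board1 in the frame of carrier2 between 0.028 and 0.0315 m and x of board1 in the frame of carrier2 between -0.005 and 0.005 m and y of board1 in the frame of carrier2 between -0.005 and 0.005 m and angle between the x axis of board1 and the x axis of carrier2, either way round below 0.12 rad and angle between the z axis of board1 and the z axis of carrier2, either way round below 0.022 rad) and ((distance between carrier2 and bay0 below 0.02 m or distance between carrier2 and bay1 below 0.02 m or distance between carrier2 and bay2 below 0.02 m or distance between carrier2 and bay3 below 0.02 m) and angle between the z axis of carrier2 and the z axis of deck, either way round below 0.06 rad and angle between the x axis of carrier2 and the x axis of deck, either way round below 0.25 rad and linear speed of carrier2 below 0.02 m/s)) or ((z of board1 in the frame of carrier3 between 0.028 and 0.0315 m and x of board1 in the frame of carrier3 between -0.005 and 0.005 m and y of board1 in the frame of carrier3 between -0.005 and 0.005 m and angle between the x axis of board1 and the x axis of carrier3, either way round below 0.12 rad and angle between the z axis of board1 and the z axis of carrier3, either way round below 0.022 rad) and ((distance between carrier3 and bay0 below 0.02 m or distance between carrier3 and bay1 below 0.02 m or distance between carrier3 and bay2 below 0.02 m or distance between carrier3 and bay3 below 0.02 m) and angle between the z axis of carrier3 and the z axis of deck, either way round below 0.06 rad and angle between the x axis of carrier3 and the x axis of deck, either way round below 0.25 rad and linear speed of carrier3 below 0.02 m/s))) and (((z of board2 in the frame of carrier0 between 0.028 and 0.0315 m and x of board2 in the frame of carrier0 between -0.005 and 0.005 m and y of board2 in the frame of carrier0 between -0.005 and 0.005 m and angle between the x axis of board2 and the x axis of carrier0, either way round below 0.12 rad and angle between the z axis of board2 and the z axis of carrier0, either way round below 0.022 rad) and ((distance between carrier0 and bay0 below 0.02 m or distance between carrier0 and bay1 below 0.02 m or distance between carrier0 and bay2 below 0.02 m or distance between carrier0 and bay3 below 0.02 m) and angle between the z axis of carrier0 and the z axis of deck, either way round below 0.06 rad and angle between the x axis of carrier0 and the x axis of deck, either way round below 0.25 rad and linear speed of carrier0 below 0.02 m/s)) or ((z of board2 in the frame of carrier1 between 0.028 and 0.0315 m and x of board2 in the frame of carrier1 between -0.005 and 0.005 m and y of board2 in the frame of carrier1 between -0.005 and 0.005 m and angle between the x axis of board2 and the x axis of carrier1, either way round below 0.12 rad and angle between the z axis of board2 and the z axis of carrier1, either way round below 0.022 rad) and ((distance between carrier1 and bay0 below 0.02 m or distance between carrier1 and bay1 below 0.02 m or distance between carrier1 and bay2 below 0.02 m or distance between carrier1 and bay3 below 0.02 m) and angle between the z axis of carrier1 and the z axis of deck, either way round below 0.06 rad and angle between the x axis of carrier1 and the x axis of deck, either way round below 0.25 rad and linear speed of carrier1 below 0.02 m/s)) or ((z of board2 in the frame of carrier2 between 0.028 and 0.0315 m and x of board2 in the frame of carrier2 between -0.005 and 0.005 m and y of board2 in the frame of carrier2 between -0.005 and 0.005 m and angle between the x axis of board2 and the x axis of carrier2, either way round below 0.12 rad and angle between the z axis of board2 and the z axis of carrier2, either way round below 0.022 rad) and ((distance between carrier2 and bay0 below 0.02 m or distance between carrier2 and bay1 below 0.02 m or distance between carrier2 and bay2 below 0.02 m or distance between carrier2 and bay3 below 0.02 m) and angle between the z axis of carrier2 and the z axis of deck, either way round below 0.06 rad and angle between the x axis of carrier2 and the x axis of deck, either way round below 0.25 rad and linear speed of carrier2 below 0.02 m/s)) or ((z of board2 in the frame of carrier3 between 0.028 and 0.0315 m and x of board2 in the frame of carrier3 between -0.005 and 0.005 m and y of board2 in the frame of carrier3 between -0.005 and 0.005 m and angle between the x axis of board2 and the x axis of carrier3, either way round below 0.12 rad and angle between the z axis of board2 and the z axis of carrier3, either way round below 0.022 rad) and ((distance between carrier3 and bay0 below 0.02 m or distance between carrier3 and bay1 below 0.02 m or distance between carrier3 and bay2 below 0.02 m or distance between carrier3 and bay3 below 0.02 m) and angle between the z axis of carrier3 and the z axis of deck, either way round below 0.06 rad and angle between the x axis of carrier3 and the x axis of deck, either way round below 0.25 rad and linear speed of carrier3 below 0.02 m/s))) and (((z of board3 in the frame of carrier0 between 0.028 and 0.0315 m and x of board3 in the frame of carrier0 between -0.005 and 0.005 m and y of board3 in the frame of carrier0 between -0.005 and 0.005 m and angle between the x axis of board3 and the x axis of carrier0, either way round below 0.12 rad and angle between the z axis of board3 and the z axis of carrier0, either way round below 0.022 rad) and ((distance between carrier0 and bay0 below 0.02 m or distance between carrier0 and bay1 below 0.02 m or distance between carrier0 and bay2 below 0.02 m or distance between carrier0 and bay3 below 0.02 m) and angle between the z axis of carrier0 and the z axis of deck, either way round below 0.06 rad and angle between the x axis of carrier0 and the x axis of deck, either way round below 0.25 rad and linear speed of carrier0 below 0.02 m/s)) or ((z of board3 in the frame of carrier1 between 0.028 and 0.0315 m and x of board3 in the frame of carrier1 between -0.005 and 0.005 m and y of board3 in the frame of carrier1 between -0.005 and 0.005 m and angle between the x axis of board3 and the x axis of carrier1, either way round below 0.12 rad and angle between the z axis of board3 and the z axis of carrier1, either way round below 0.022 rad) and ((distance between carrier1 and bay0 below 0.02 m or distance between carrier1 and bay1 below 0.02 m or distance between carrier1 and bay2 below 0.02 m or distance between carrier1 and bay3 below 0.02 m) and angle between the z axis of carrier1 and the z axis of deck, either way round below 0.06 rad and angle between the x axis of carrier1 and the x axis of deck, either way round below 0.25 rad and linear speed of carrier1 below 0.02 m/s)) or ((z of board3 in the frame of carrier2 between 0.028 and 0.0315 m and x of board3 in the frame of carrier2 between -0.005 and 0.005 m and y of board3 in the frame of carrier2 between -0.005 and 0.005 m and angle between the x axis of board3 and the x axis of carrier2, either way round below 0.12 rad and angle between the z axis of board3 and the z axis of carrier2, either way round below 0.022 rad) and ((distance between carrier2 and bay0 below 0.02 m or distance between carrier2 and bay1 below 0.02 m or distance between carrier2 and bay2 below 0.02 m or distance between carrier2 and bay3 below 0.02 m) and angle between the z axis of carrier2 and the z axis of deck, either way round below 0.06 rad and angle between the x axis of carrier2 and the x axis of deck, either way round below 0.25 rad and linear speed of carrier2 below 0.02 m/s)) or ((z of board3 in the frame of carrier3 between 0.028 and 0.0315 m and x of board3 in the frame of carrier3 between -0.005 and 0.005 m and y of board3 in the frame of carrier3 between -0.005 and 0.005 m and angle between the x axis of board3 and the x axis of carrier3, either way round below 0.12 rad and angle between the z axis of board3 and the z axis of carrier3, either way round below 0.022 rad) and ((distance between carrier3 and bay0 below 0.02 m or distance between carrier3 and bay1 below 0.02 m or distance between carrier3 and bay2 below 0.02 m or distance between carrier3 and bay3 below 0.02 m) and angle between the z axis of carrier3 and the z axis of deck, either way round below 0.06 rad and angle between the x axis of carrier3 and the x axis of deck, either way round below 0.25 rad and linear speed of carrier3 below 0.02 m/s))) and linear speed of each of board0, board1, board2, board3 below 0.02 m/s); the robot touches nothing.
It fails at once if the tape is moved more than 40 mm (distance of tape from where it was at the start of the episode above 0.04 m).
It fails at once if the partsbox is moved more than 40 mm (distance of partsbox from where it was at the start of the episode above 0.04 m).
It fails at once if the jar is moved more than 40 mm (distance of jar from where it was at the start of the episode above 0.04 m).
It fails at once if the calculator is moved more than 40 mm (distance of calculator from where it was at the start of the episode above 0.04 m).
It fails at once if the screwdriver is moved more than 40 mm (distance of screwdriver from where it was at the start of the episode above 0.04 m).
Of board0, board1, board2, board3 only 3 to 4 are there at a start; the rules pass over those that are not, and their reading is None.
At some moment in a run one of board0, board1, board2, board3 may be knocked a few centimetres aside while the robot is not near it.
Once in a run the grip may slacken for a moment while it holds something.
It also fails if it takes over 210 s, if anything falls off the work surface, if the arm or the gripper's body presses on something with over 40 N, if the wrist force passes 120 N, or if a joint passes its speed limit or range.

## Robot

A 6-joint arm with a two-finger parallel gripper is mounted at the origin on the work surface. World frame = base frame: x ahead of the robot, y to its left, z up, the work surface at z = 0. Lengths are in mm, angles in rad, forces in N, time in s.
With the tool pointing down it reaches from about 350 to 975 mm from the base axis. Payload 7.1 kg.
Tool frame: the origin (TCP) lies midway between the tips of the shut fingers; the grasp point (between the pads) lies 19 mm behind it (ctrl.grasp_offset is the distance from the TCP to the grasp point, in mm); z points along the fingers, y is the line along which they close (so a half turn about z gives the same grasp; the last joint's range is limited). The gripper opens to 88 mm and grips with 3 to 60 N. Pads are 20 mm wide; open, the fingers measure 115 mm over their backs; the gripper's body (75 mm by 178 mm) begins 61 mm behind the grasp point.
Start: joints at [1.28, 0.423, 1.63, -0, 1.089, -0.019], TCP at [167.759, 602.048, 222.675] pointing down, gripper open.
Joint ranges: [-3, 3], [-0.9, 2.11], [0.09, 2.58], [-1.31, 4.45], [0.11, 2.69], [-2.54, 2.54]. Speed limits (rad/s): [2.39, 2.39, 3.01, 3.14, 3.14, 3.14].

## Interface

Orientations are given as a rotation vector (axis times angle).
In Python, from workcell import ctrl gives the robot as it stands. The module is installed in compiled form; this text tells all that it offers.
- The arm moves only by the tool servo_tool, never from a script. Its argument "rows" is a list of rows, each a list of 7 numbers: the turn, a rotation vector about the tool's x, y, z as a fraction of full scale, then the shift along the tool's x, y, z as a fraction of full scale, then the finger opening in mm, from 0 to 87.8. A call has 1 to 10 rows; each row is the pose to reach, as a shift and turn from the pose commanded when the call began, along the tool's axes at that moment; what a row does not reach only later rows make up. Full scale, the value 1, is 20 cm for a shift and 1.5 rad for a turn. A row lasts 1/8 s, in which the tool goes at most 62.5 mm and 10.7 degrees, less where a joint would pass 70% of its speed; a pose out of reach is approached as far as the arm can. A call with a number of a shift or a turn outside -1 to 1 is refused whole. A call with a gripper value outside its range is refused whole. The fingers move at their own pace and stop on an object; the grip force is fixed at half the most. Time passes only in rows, so rows that repeat a pose let the fingers close. It gives the time, the measured TCP pose, the force, the opening and the grip force at its end, in the units of the state.
- ctrl.get_obs(): the state, without advancing time (a new reading comes with each control period).
- ctrl.get_image(name): name is "scene" or "top" or "wrist"; returns (picture, depth): 420x560x3 uint8, red, green, blue; 420x560 float32, mm along the optical axis (not along the pixel's ray), 0 where there is no reading.
- ctrl.camera_info(name): a dict with "intrinsics" (3x3 intrinsics, pixels), "R" (3x3) and "t" (3): a world point X has camera coordinates R X + t. Camera axes: x right, y down, z forward; pixel columns grow to the right and rows downward; lengths in mm; the calibration is good to about 2 mm. A picture is of the moment at which its call begins: read the wrist's pose just before it. camera_info takes no time and is no camera call; for the wrist camera it gives the pose at the moment of the call.
- ctrl.close_job(): hands the job in; it is judged then, once.
The state is a dict: "t": time; "qpos": joint angles; "qvel": joint speeds; "joint_torque": joint torques, N m; "ee_pos": TCP position; "orientation": TCP orientation; "ft_force": force on the tool from outside, world axes, zero at the start; "moment": the same for the moment, N m; "width": finger opening in mm; "grasp_force": force on a finger pad.
Only numpy, scipy, OpenCV 4.12 (cv2) and the standard library are available. Lean on these libraries where they do the work, as an engineer would, in place of code of your own. Each camera call takes 0.05 s, during which the arm holds its last target. There are 200 camera calls.

## Working session

There is one attempt and no reset: what is moved stays moved. The work goes in short steps, Python scripts to look and compute and a tool call to move; the robot and the scene stay as the last step left them, time stands still between calls to the robot, and variables do not carry over. Pictures are saved under pics/ and viewed, at most 14 in all, crops included, and the job is handed in when it is done.

Besides the shell and the picture viewer there is one more tool, called after "Request:" as name(argument=value, ...), one argument or row to a line, values as JSON. servo_tool: Moves the arm, as the interface text tells. Its arguments: {"type":"object","properties":{"rows":{"type":"array","items":{"type":"array","items":{"type":"number"}}}},"required":["rows"]}

```bash
mkdir -p pics; cat > h.py <<'E'
import numpy as np, cv2
from workcell import ctrl
from scipy.spatial.transform import Rotation as R
def cloud(name):
    ci=ctrl.camera_info(name); im,d=ctrl.get_image(name)
    K=np.array(ci["intrinsics"]);Rm=np.array(ci["R"]);t=np.array(ci["t"])
    v,u=np.indices(d.shape)
    c=np.stack([(u-K[0,2])/K[0,0]*d,(v-K[1,2])/K[1,1]*d,d],-1)
    P=(c-t)@Rm
    P[d==0]=np.nan
    return im,d,P
def save(n,im): cv2.imwrite(f"pics/{n}.png",im[...,::-1])
E
python3 - <<'E'
from h import *
for n in("top","scene"):
    im,d,P=cloud(n); save(n+"0",im); np.savez(n+"0.npz",im=im,P=P)
    ci=ctrl.camera_info(n); print(n,ci["intrinsics"],-np.array(ci["R"]).T@ci["t"])
o=ctrl.get_obs();print(o)
E
```

```text
top [[388.61116089   0.         284.51910211]
 [  0.         388.61116089 205.58183397]
 [  0.           0.           1.        ]] [ 448.93459246    8.50567695 1137.45267852]
scene [[497.51066752   0.         276.68729409]
 [  0.         497.51066752 207.70764634]
 [  0.           0.           1.        ]] [1752.08834601  402.15667638 1083.84292838]
{'t': 0.1, 'qpos': array([ 1.28000957e+00,  4.23785799e-01,  1.63062236e+00,  2.17220693e-05,
        1.08860498e+00, -1.90208443e-02]), 'qvel': array([ 0.00190839, -0.00029179, -0.00151871,  0.00137465, -0.0022199 ,
       -0.00045937]), 'joint_torque': array([-4.33921387e-04, -5.45616782e+01, -2.74323159e+01,  6.45338441e-02,
        1.88135222e-02, -6.60207547e-05]), 'ee_pos': array([167.60488295, 601.57280504, 221.96263484]), 'orientation': array([-4.25559741e-01, -3.11239491e+00,  2.19974821e-03]), 'ft_force': array([ 0.25717852, -0.11713748,  0.23367174]), 'moment': array([0.04522009, 0.04131047, 0.01712576]), 'grasp_force': 0.0, 'width': 87.66492376205483}
```

View pics/top0.png

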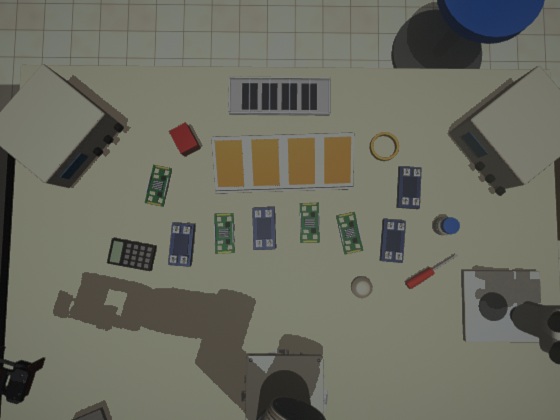

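View pics/scene0.png

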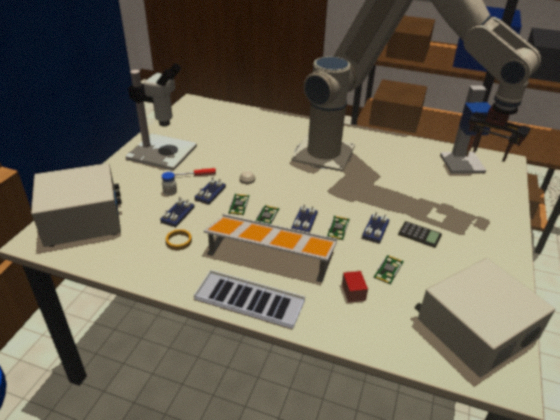

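The top view shows four boards at (158,186), (225,233), (309,222) and (349,233). The four carriers are at (181,244), (264,228), (393,240) and (409,187), and the rack bays lie along (229–337,162). Next I'll get coarse poses.

```bash
cat >> h.py <<'E'
def det(im,P,kind,roi=None):
    hsv=cv2.cvtColor(im,cv2.COLOR_RGB2HSV)
    if kind=="b": m=cv2.inRange(hsv,(45,90,30),(85,255,255))
    else: m=cv2.inRange(hsv,(105,90,20),(130,255,255))
    z=P[...,2]
    m=((m>0)&(z>-10)&(z<60)).astype(np.uint8)
    m=cv2.morphologyEx(m,cv2.MORPH_CLOSE,np.ones((7,7)))
    n,l,s,c=cv2.connectedComponentsWithStats(m)
    out=[]
    for i in range(1,n):
        if s[i,4]<100: continue
        q=P[l==i]; q=q[np.isfinite(q).all(1)]
        (cx,cy),(w,h),a=cv2.minAreaRect(q[:,:2].astype(np.float32))
        if w<h: w,h,a=h,w,a+90
        a=(a+90)%180-90
        if w<70 or w>190: continue
        out.append((round(cx,1),round(cy,1),round(a,1),round(w),round(h),round(np.median(q[:,2]),1),c[i].round().tolist()))
    return out
E
python3 - <<'E'
from h import *
f=np.load("top0.npz");im,P=f["im"],f["P"]
for k in "bc":
    for r in det(im,P,k): print(k,r)
for n,(u,v) in dict(box=(184,138),tape=(373,147),jar=(449,226),calc=(132,254),bay0=(337,160),bay3=(229,164),sd=(420,277),inst=(470,120),inst2=(100,110),cup=(361,287)).items(): print(n,P[v,u].round())
o=ctrl.get_obs();print(R.from_rotvec(o["orientation"]).as_matrix().round(3))
ci=ctrl.camera_info("wrist");print((-np.array(ci["R"]).T@ci["t"]).round(),np.array(ci["R"]).round(2),ci["intrinsics"])
# deck plane from top
hsv=cv2.cvtColor(im,cv2.COLOR_RGB2HSV)
m=(cv2.inRange(hsv,(8,120,100),(25,255,255))>0)
m[:125]=0;m[200:]=0;m[:,:210]=0;m[:,360:]=0
n,l,s,c=cv2.connectedComponentsWithStats(m.astype(np.uint8))
for i in range(1,n):
    if s[i,4]>200:
        q=P[l==i];(cc,wh,a)=cv2.minAreaRect(q[:,:2].astype(np.float32));print("bay",np.nanmean(q,0).round(1),cc,wh,a)
q=P[m];A=np.c_[q[:,:2],np.ones(len(q))];print(np.linalg.lstsq(A,q[:,2],rcond=None)[0])
E
```

```text
b (591.1, 374.1, -11.4, 108, 54, np.float64(3.5), [157.0, 185.0])
b (483.7, -70.9, 0.4, 105, 50, np.float64(3.2), [311.0, 223.0])
b (452.9, 177.6, 3.1, 108, 51, np.float64(3.3), [224.0, 233.0])
b (457.7, -186.8, 13.0, 107, 50, np.float64(3.3), [349.0, 234.0])
box [720. 288.  53.]
tape [ 706. -255.   21.]
jar [ 476. -449.   73.]
calc [391. 440.  11.]
bay0 [ 657. -142.   71.]
bay3 [644. 158.  68.]
sd [ 332. -383.   25.]
inst [ 751. -480.  146.]
inst2 [775. 493. 127.]
cup [ 304. -214.   31.]
[[-0.963  0.268 -0.   ]
 [ 0.268  0.963 -0.001]
 [ 0.    -0.001 -1.   ]]
[ 99. 621. 384.] [[ 0.27  0.96 -0.  ]
 [ 0.93 -0.26  0.26]
 [ 0.25 -0.07 -0.97]] [[332.05687709   0.         273.0696786 ]
 [  0.         332.05687709 212.73243336]
 [  0.           0.           1.        ]]
bay [ 658.1 -143.4   70.2] (655.5235595703125, -139.79603576660156) (129.6226806640625, 50.9558219909668) 13.91702938079834
bay [649.9  57.2  70.1] (648.363037109375, 57.013797760009766) (118.58299255371094, 71.1988525390625) 3.703078508377075
bay [653.7 -43.3  70. ] (652.4507446289062, -44.061641693115234) (122.59766387939453, 68.81314849853516) 7.650760173797607
bay [645.9 157.   70. ] (645.2849731445312, 157.40061950683594) (119.66040802001953, 71.13777160644531) 3.290247917175293
 ** On entry to DLASCL parameter number  4 had an illegal value
 ** On entry to DLASCL parameter number  4 had an illegal valueTraceback (most recent call last):
  File "<stdin>", line 16, in <module>
    x, resids, rank, s = _umath_linalg.lstsq(a, b, rcond,
                         ~~~~~~~~~~~~~~~~~~~^^^^^^^^^^^^^
                                             signature=signature)
                                             ^^^^^^^^^^^^^^^^^^^^
    raise LinAlgError("SVD did not converge in Linear Least Squares")
numpy.linalg.LinAlgError: SVD did not converge in Linear Least Squares
```

Request:
servo_tool(
  rows=[
    [0,0,0,-0.64,-0.673,0.12,87],
    [0,0,0,-0.64,-0.673,0.12,87],
    [0,0,0,-0.64,-0.673,0.12,87],
  ],
)

```text
t: 0.48
ee_pos: [255.3, 436.2, 198.2]
orientation: [0.424, 3.113, -0.001]
ft_force: [1.2, -0.3, -0.3]
width: 87.3
grasp_force: 0.0
```

Request:
servo_tool(
  rows=[
    [0,0,0,-0.64,-0.673,0.12,87],
    [0,0,0,-0.64,-0.673,0.12,87],
    [0,0,0,-0.64,-0.673,0.12,87],
  ],
)

```text
t: 0.85
ee_pos: [342.6, 272.3, 174.5]
orientation: [0.425, 3.112, 0.0]
ft_force: [0.8, -0.7, -0.2]
width: 86.7
grasp_force: 0.0
```

Request:
servo_tool(
  rows=[
    [0,0,-0.18,-0.64,-0.673,0.12,87],
    [0,0,-0.18,-0.64,-0.673,0.12,87],
    [0,0,-0.18,-0.64,-0.673,0.12,87],
    [0,0,-0.18,-0.64,-0.673,0.12,87],
    [0,0,-0.18,-0.64,-0.673,0.12,87],
  ],
)

```text
t: 1.48
ee_pos: [429.1, 109.6, 150.4]
orientation: [-0.006, -3.141, -0.0]
ft_force: [-0.3, -0.4, 0.0]
width: 86.9
grasp_force: 0.0
```

```bash
cat >> h.py <<'E'
D=np.diag([-1.,1,-1])
def Rt(yaw,tilt=0): return R.from_euler("z",yaw,degrees=True)*R.from_euler("y",-tilt,degrees=True)*R.from_matrix(D)
def plan(x,y,z,yaw,tilt=0,frm=None):
    """print servo fractions from current (or frm=(x,y,z,yaw,tilt)) pose to target TCP"""
    if frm is None:
        o=ctrl.get_obs(); p=o["ee_pos"]; Rc=R.from_rotvec(o["orientation"])
    else: p=np.array(frm[:3]); Rc=Rt(*frm[3:])
    Rg=Rt(yaw,tilt)
    s=Rc.inv().apply(np.array([x,y,z])-p)/200; w=(Rc.inv()*Rg).as_rotvec()/1.5
    n=int(np.ceil(max(abs(s).max(),abs(w).max())))
    print("turn",w.round(3),"shift",s.round(4),"dist",round(np.linalg.norm(s)*200),"calls",n)
E
python3 - <<'E'
from h import *
im,d,P=cloud("wrist");save("w1",im);np.savez("w1.npz",im=im,P=P)
for r in det(im,P,"b"): print(r)
f=np.load("top0.npz");it,Pt=f["im"],f["P"]
print(cv2.cvtColor(it,cv2.COLOR_RGB2HSV)[[244,228,240,240],[181,264,393,400]],Pt[[244,228,240,187],[181,264,393,409]].round())
E
```

```text
(451.9, 177.7, 2.0, 113, 55, np.float64(3.8), [342.0, 216.0])
(467.9, -69.6, 2.0, 80, 56, np.float64(3.8), [87.0, 234.0])
[[116  56  64]
 [115  45  73]
 [112  48  59]
 [112  49  57]] [[ 420.  298.   19.]
 [ 468.   61.   18.]
 [ 436. -310.   17.]
 [ 590. -359.   17.]]
```

View pics/w1.png

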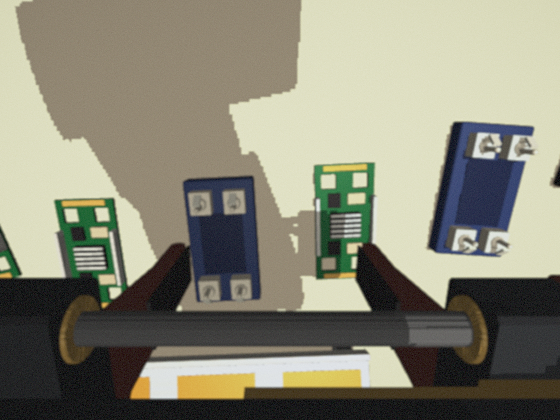

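The wrist view shows board B at (344,220), carrier c2 at (222,240) and carrier c1 at (485,190). Up in the picture is towards the robot, and the gripper hides everything below row 280.

```bash
cat >> h.py <<'E'
def fit(im,P,kind,c0=None):
    """precise pose: blue top face (z 13..23) or green board incl. gold ends"""
    hsv=cv2.cvtColor(im,cv2.COLOR_RGB2HSV); z=P[...,2]
    if kind=="c": m=(cv2.inRange(hsv,(105,60,15),(130,255,255))>0)&(z>13)&(z<23); L=(122,64)
    else: m=(cv2.inRange(hsv,(15,110,30),(90,255,255))>0)&(z>1)&(z<9); L=(116,56)
    m=m.astype(np.uint8)
    mc=cv2.morphologyEx(m,cv2.MORPH_CLOSE,np.ones((9,9)))
    n,l,s,c=cv2.connectedComponentsWithStats(mc); out=[]
    for i in range(1,n):
        if s[i,4]<800: continue
        q=P[(l==i)&(m>0)][:,:2].astype(np.float32)
        (cx,cy),(w,h),a=cv2.minAreaRect(q)
        if w<h: w,h,a=h,w,a+90
        a=(a+90)%180-90
        # robust edges: trimmed extents along axes
        for _ in range(2):
            e=np.array([np.cos(np.radians(a)),np.sin(np.radians(a))]);f=np.array([-e[1],e[0]])
            U=q@e;V=q@f
            # long-edge line fits -> angle
            uu=np.arange(np.percentile(U,8),np.percentile(U,92),4);lo=[];hi=[];us=[]
            for x in uu:
                k=(U>=x)&(U<x+4)
                if k.sum()>3: us.append(x);lo.append(V[k].min());hi.append(V[k].max())
            if len(us)>5: a+=np.degrees(np.arctan((np.polyfit(us,lo,1)[0]+np.polyfit(us,hi,1)[0])/2))
        u0,u1=np.percentile(U,[.3,99.7]);
        v0,v1=np.median(lo),np.median(hi)
        C=(u0+u1)/2*e+(v0+v1)/2*f
        out.append((C.round(1).tolist(),round(float(a),2),(round(float(u1-u0),1),round(float(v1-v0),1)),c[i].round().tolist()))
    return out
E
python3 - <<'E'
from h import *
f=np.load("w1.npz");im,P=f["im"],f["P"]
hs=cv2.cvtColor(im,cv2.COLOR_RGB2HSV)
print(hs[[240,240,190],[222,195,480]])
for k in "cb":
    for r in fit(im,P,k): print(k,r)
o=ctrl.get_obs();print(o["ee_pos"],P[236,60],P[60,400],P[200,200],P[203,202])
E
```

```text
[[115 119  47]
 [111  97  76]
 [112 127  76]]
c ([418.5, 298.4], 5.59, (122.7, 60.8), [479.0, 187.0])
c ([465.4, 62.6], 2.5, (118.6, 61.6), [224.0, 236.0])
b ([451.7, 177.9], -3.47, (115.3, 45.0), [342.0, 215.0])
b ([467.1, -72.8], -2.9, (80.9, 44.8), [86.0, 230.0])
[428.79616164 110.34029563 150.5577429 ] [462.29741873 -95.725913     9.01216804] [3.05569096e+02 2.20180462e+02 3.24163506e-02] [420.37465164  48.17788174  39.2313408 ] [425.05734593  47.77027855  30.43779064]
```

```bash
cat >> h.py <<'E'
def fit2(im,P,kind):
    hsv=cv2.cvtColor(im,cv2.COLOR_RGB2HSV); z=P[...,2]
    if kind=="c": m=(cv2.inRange(hsv,(105,60,15),(130,255,255))>0)&(z>13)&(z<23); zl=12;zh=60
    else: m=(cv2.inRange(hsv,(40,110,30),(90,255,255))>0)&(z>1)&(z<9); zl=2.3;zh=18
    mc=cv2.morphologyEx(m.astype(np.uint8),cv2.MORPH_CLOSE,np.ones((15,15)))
    n,l,s,c=cv2.connectedComponentsWithStats(mc); out=[]
    for i in range(1,n):
        if s[i,4]<800: continue
        g=cv2.dilate((l==i).astype(np.uint8),np.ones((17,17)))
        g=((g>0)&(z>zl)&(z<zh)).astype(np.uint8)
        g=cv2.morphologyEx(g,cv2.MORPH_OPEN,np.ones((3,3)))
        q=P[g>0][:,:2]
        (cx,cy),(w,h),a=cv2.minAreaRect(q.astype(np.float32))
        if w<h: w,h,a=h,w,a+90
        a0=(a+90)%180-90
        best=None
        for a in np.arange(a0-4,a0+4.01,.1):
            r=np.radians(a);e=np.array([np.cos(r),np.sin(r)]);f=np.array([-e[1],e[0]])
            u=np.percentile(q@e,[.5,99.5]);v=np.percentile(q@f,[.5,99.5])
            A=(u[1]-u[0])*(v[1]-v[0])
            if best is None or A<best[0]: best=(A,a,u.mean()*e+v.mean()*f,u[1]-u[0],v[1]-v[0])
        out.append((best[2].round(1).tolist(),round(float(best[1]),1),round(float(best[3]),1),round(float(best[4]),1),"mar",round(cx,1),round(cy,1),round(a0,1),round(w,1),round(h,1),c[i].round().tolist()))
    return out
E
python3 - <<'E'
from h import *
f=np.load("w1.npz");im,P=f["im"],f["P"]
for k in "cb":
    for r in fit2(im,P,k): print(k,r)
E
```

```text
c ([418.9, 298.9], -4.3, 120.0, 63.0, 'mar', 419.3, 299.4, -4.1, 122.1, 65.0, [479.0, 187.0])
c ([466.1, 62.8], 2.8, 120.0, 63.2, 'mar', 466.6, 62.5, 2.5, 121.7, 64.2, [224.0, 236.0])
b ([451.8, 178.5], 2.4, 114.8, 55.7, 'mar', 452.2, 178.8, 2.6, 116.3, 56.4, [342.0, 220.0])
b ([480.9, -69.2], 2.1, 108.1, 56.0, 'mar', 483.3, -69.5, 1.7, 113.6, 57.3, [91.0, 240.0])
```

```bash
python3 - <<'E'
from h import *
plan(452.1,178.7,50,2.5)
plan(466.4,62.6,130,2.6,frm=(452.1,178.7,130,2.5,0))
E
```

```text
turn [ 0.    -0.    -0.031] shift [-0.1161  0.342   0.5027] dist 124 calls 1
turn [ 0.     0.    -0.001] shift [-0.0461 -0.5831  0.    ] dist 117 calls 1
```

Request:
servo_tool(
  rows=[
    [0,0,-0.031,-0.116,0.342,0.45,87],
    [0,0,-0.031,-0.116,0.342,0.502,87],
    [0,0,-0.031,-0.116,0.342,0.502,87],
    [0,0,-0.031,-0.116,0.342,0.502,87],
    [0,0,-0.031,-0.116,0.342,0.65,87],
    [0,0,-0.031,-0.116,0.342,0.73,87],
    [0,0,-0.031,-0.116,0.342,0.742,87],
    [0,0,-0.031,-0.116,0.342,0.742,87],
  ],
)

```text
t: 2.52
ee_pos: [453.0, 178.3, 3.2]
orientation: [-0.07, 3.14, 0.001]
ft_force: [0.0, -0.3, 0.3]
width: 87.0
grasp_force: 0.0
```

Request:
servo_tool(
  rows=[
    [0,0,0,0,0,0,40],
    [0,0,0,0,0,0,40],
    [0,0,0,0,0,0,40],
    [0,0,0,0,0,0,40],
    [0,0,0,0,0,0,40],
  ],
)

```text
t: 3.15
ee_pos: [452.7, 178.4, 2.4]
orientation: [-0.07, 3.141, 0.0]
ft_force: [-0.6, 0.0, 2.4]
width: 56.1
grasp_force: 30.0
```

Request:
servo_tool(
  rows=[
    [0,0,0,0,0,-0.3,40],
    [0,0,0,0,0,-0.6,40],
    [0,0,0,0,0,-0.6,40],
    [0,0,0,0,0,-0.6,40],
  ],
)

```text
t: 3.65
ee_pos: [452.1, 178.2, 121.9]
orientation: [0.07, -3.141, 0.0]
ft_force: [0.1, 0.0, -1.1]
width: 55.7
grasp_force: 30.0
```

```bash
python3 - <<'E'
from h import *
o=ctrl.get_obs();print(o["ee_pos"],o["grasp_force"],o["width"])
im,d,P=cloud("wrist");save("w2",im);np.savez("w2.npz",im=im,P=P)
plan(466.4,62.6,130,2.6)
E
```

```text
[452.10979543 178.17797574 121.92155244] 29.99977335333824 55.72582599885978
turn [-0.    -0.001 -0.   ] shift [-0.0481 -0.5797 -0.0438] dist 117 calls 1
```

View pics/w2.png

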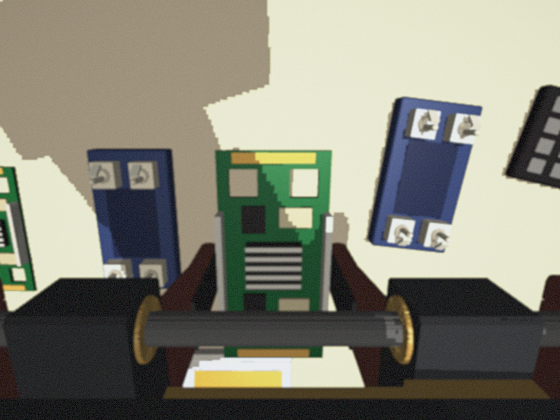

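Board B is held, centred at about (273,250), and the carrier pins are still visible. Now I'll measure the board in the tool frame.

```bash
cat >> h.py <<'E'
def held(im,P,kind="b"):
    o=ctrl.get_obs(); Rc=R.from_rotvec(o["orientation"]); T=Rc.inv().apply((P-o["ee_pos"]).reshape(-1,3)).reshape(P.shape)
    hsv=cv2.cvtColor(im,cv2.COLOR_RGB2HSV)
    m=(cv2.inRange(hsv,(40,110,30),(90,255,255))>0)&(abs(T[...,2])<12)&(abs(T[...,1])<45)
    q=T[m]
    x0,x1=np.percentile(q[:,0],[.5,99.5])
    us=np.arange(31,56,3);lo=[q[abs(q[:,0]-u)<1.5,1].min() for u in us];hi=[q[abs(q[:,0]-u)<1.5,1].max() for u in us]
    pl=np.polyfit(us,lo,1);ph=np.polyfit(us,hi,1)
    k=(q[:,0]>31); A=np.c_[q[k],np.ones(k.sum())][:,[0,1,3]];c=np.linalg.lstsq(A,q[k,2],rcond=None)[0]
    print("x",x0.round(1),x1.round(1),"mid",((x0+x1)/2).round(1),"y",np.mean(lo).round(1),np.mean(hi).round(1),"mid",((np.mean(lo)+np.mean(hi))/2).round(1),"yaw slope deg",np.degrees((pl[0]+ph[0])/2).round(2),"top plane",c.round(3))
E
python3 - <<'E'
from h import *
f=np.load("w2.npz");im,P=f["im"],f["P"]
held(im,P)
for r in fit2(im,P,"c"): print(r)
E
```

```text
x -55.3 56.6 mid 0.6 y -26.8 27.5 mid 0.3 yaw slope deg 0.11 top plane [ 0.004  0.    -2.145]
([419.0, 299.0], -4.0, 120.0, 63.0, 'mar', 419.2, 299.6, -4.0, 121.9, 65.0, [421.0, 173.0])
([463.4, 63.0], 2.2, 114.4, 63.1, 'mar', 466.8, 62.6, 2.4, 121.6, 64.5, [137.0, 214.0])
```

```bash
python3 - <<'E'
from h import *
plan(467.2,62.3,57,2.5)
E
```

```text
turn [-0.    -0.001  0.001] shift [-0.0528 -0.5811  0.3212] dist 133 calls 1
```

Request:
servo_tool(
  rows=[
    [0,0,0,-0.053,-0.581,0,40],
    [0,0,0,-0.053,-0.581,0,40],
    [0,0,0,-0.053,-0.581,0.15,40],
    [0,0,0,-0.053,-0.581,0.32,40],
    [0,0,0,-0.053,-0.581,0.32,40],
    [0,0,0,-0.053,-0.581,0.32,40],
  ],
)

```text
t: 4.45
ee_pos: [467.9, 62.8, 58.0]
orientation: [0.071, -3.139, 0.0]
ft_force: [0.4, -0.3, -1.0]
width: 55.7
grasp_force: 30.0
```

Request:
servo_tool(
  rows=[
    [0,0,0,0,0,0.03,40],
    [0,0,0,0,0,0.05,40],
    [0,0,0,0,0,0.06,40],
    [0,0,0,0,0,0.07,40],
    [0,0,0,0,0,0.08,40],
  ],
)

```text
t: 5.08
ee_pos: [468.4, 62.8, 42.3]
orientation: [-0.07, 3.141, 0.0]
ft_force: [-1.3, 0.7, -0.9]
width: 55.8
grasp_force: 30.0
```

Request:
servo_tool(
  rows=[
    [0,0,0,0,0,0.01,40],
    [0,0,0,0,0,0.02,40],
    [0,0,0,0,0,0.03,40],
    [0,0,0,0,0,0.035,40],
    [0,0,0,0,0,0.038,40],
  ],
)

```text
t: 5.7
ee_pos: [468.2, 62.7, 34.8]
orientation: [0.07, -3.141, -0.0]
ft_force: [-0.6, 0.6, 4.5]
width: 56.0
grasp_force: 30.0
```

Request:
servo_tool(
  rows=[
    [0,0,0,0,0,0.005,40],
    [0,0,0,0,0,0.01,40],
    [0,0,0,0,0,0.015,40],
    [0,0,0,0,0,0.02,40],
    [0,0,0,0,0,0.02,40],
  ],
)

```text
t: 6.32
ee_pos: [468.3, 62.7, 32.3]
orientation: [-0.07, 3.141, -0.0]
ft_force: [-8.2, -1.2, 30.8]
width: 55.6
grasp_force: 30.0
```

```bash
python3 - <<'E'
from h import *
print({k:v for k,v in ctrl.get_obs().items() if k in("ee_pos","ft_force","moment")})
im,d,P=cloud("wrist");save("w3",im);held(im,P)
E
```

```text
{'ee_pos': array([468.30342785,  62.70580458,  32.31367599]), 'ft_force': array([-8.21465262, -1.24958926, 30.79094073]), 'moment': array([-0.14616082,  1.4294275 , -0.06214308])}
x -55.4 58.5 mid 1.6 y -27.5 27.4 mid -0.1 yaw slope deg 0.42 top plane [ 0.002 -0.    -1.504]
```

Request:
servo_tool(
  rows=[
    [0,0,0,0,0,-0.01,60],
    [0,0,0,0,0,-0.01,87],
    [0,0,0,0,0,-0.01,87],
    [0,0,0,0,0,-0.01,87],
    [0,0,0,0,0,-0.01,87],
  ],
)

```text
t: 7.0
ee_pos: [468.3, 62.7, 32.5]
orientation: [0.07, -3.14, 0.0]
ft_force: [0.5, -0.1, -0.4]
width: 87.0
grasp_force: 0.0
```

```bash
python3 - <<'E'
from h import *
print({k:v for k,v in ctrl.get_obs().items() if k in("ee_pos","ft_force","width")})
im,d,P=cloud("wrist");save("w4",im);held(im,P)
E
```

```text
{'ee_pos': array([468.26472142,  62.69977923,  32.48852945]), 'ft_force': array([ 0.45396258, -0.0932089 , -0.39467719]), 'width': 86.99896621396984}
x -55.3 58.6 mid 1.7 y -27.6 27.4 mid -0.1 yaw slope deg 0.2 top plane [ 0.003 -0.    -1.363]
```

View pics/w4.png

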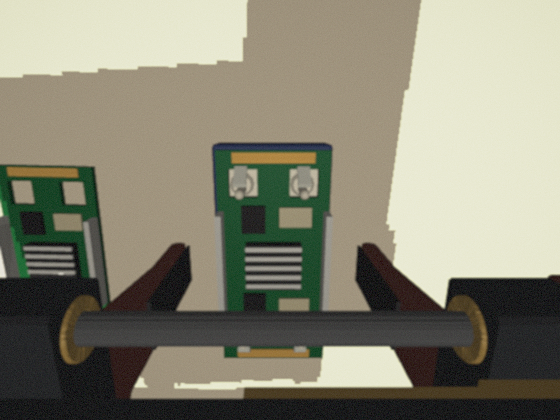

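The board on c2 is flat, with all pins through at (240,182), (305,182) and the far end. Next I'll grip the carrier.

Request:
servo_tool(
  rows=[
    [0,0,0,0.008,0,0.08,87],
    [0,0,0,0.008,0,0.142,87],
    [0,0,0,0.008,0,0.142,87],
    [0,0,0,0.008,0,0.142,87],
    [0,0,0,0.008,0,0.142,50],
    [0,0,0,0.008,0,0.142,50],
    [0,0,0,0.008,0,0.142,50],
    [0,0,0,0.008,0,0.142,50],
  ],
)

```text
t: 8.05
ee_pos: [467.0, 62.6, 4.6]
orientation: [-0.07, 3.14, -0.0]
ft_force: [-0.5, -0.5, 2.9]
width: 64.1
grasp_force: 30.0
```

Request:
servo_tool(
  rows=[
    [0,0,0,0,0,-0.2,50],
    [0,0,0,0,0,-0.4,50],
    [0,0,0,0,0,-0.7,50],
    [0,0,0,0,0,-0.7,50],
    [0,0,0,0,0,-0.7,50],
  ],
)

```text
t: 8.68
ee_pos: [465.7, 62.6, 143.3]
orientation: [0.07, -3.139, 0.0]
ft_force: [-0.7, 0.1, -4.8]
width: 63.6
grasp_force: 30.0
```

```bash
cat >> h.py <<'E'
DY=2.33; DO=np.array([652,7,70.])
RD=(R.from_euler("z",DY,degrees=True)*R.from_euler("y",-20,degrees=True))
def bay(i,h): return DO+RD.apply([-7,[-150,-50,50,150][i],h])
def pbay(i):
    a=bay(i,45);b=bay(i,5)
    plan(*a,DY,20); print(a.round(1),b.round(1)); plan(*b,DY,20,frm=(*a,DY,20))
E
python3 - <<'E'
from h import *
pbay(2)
E
```

```text
turn [ 0.    -0.234  0.003] shift [-0.8097 -0.0688  0.166 ] dist 166 calls 1
[628.   56.1 109.9] [641.7  56.6  72.3]
turn [0. 0. 0.] shift [ 0.  -0.   0.2] dist 40 calls 1
```

Request:
servo_tool(
  rows=[
    [0,-0.234,0.003,-0.81,-0.069,0.1,50],
    [0,-0.234,0.003,-0.81,-0.069,0.1,50],
    [0,-0.234,0.003,-0.81,-0.069,0.166,50],
    [0,-0.234,0.003,-0.81,-0.069,0.166,50],
    [0,-0.234,0.003,-0.81,-0.069,0.166,50],
    [0,-0.234,0.003,-0.81,-0.069,0.166,50],
  ],
)

```text
t: 9.43
ee_pos: [627.6, 56.1, 110.2]
orientation: [-0.056, 2.793, 0.011]
ft_force: [-0.7, 0.4, -3.7]
width: 63.9
grasp_force: 30.0
```

Request:
servo_tool(
  rows=[
    [0,0,0,0,0,0.08,50],
    [0,0,0,0,0,0.15,50],
    [0,0,0,0,0,0.18,50],
    [0,0,0,0,0,0.19,50],
    [0,0,0,0,0,0.19,50],
  ],
)

```text
t: 10.05
ee_pos: [642.3, 56.7, 75.3]
orientation: [-0.056, 2.79, 0.011]
ft_force: [0.3, 1.4, -5.0]
width: 64.2
grasp_force: 3.3
```

```bash
python3 - <<'E'
from h import *
o=ctrl.get_obs();print(o["ee_pos"],o["ft_force"],o["grasp_force"],o["width"], RD.inv().apply(o["ee_pos"]-DO))
E
```

```text
[642.2953988   56.66629388  75.29046705] [ 0.29674598  1.36217872 -4.96456546] 3.2824283838272095 64.1560951294732 [-5.40494653 50.01977224  7.5972371 ]
```

Request:
servo_tool(
  rows=[
    [0,0,0,0,0,0.0,50],
    [0,0,0,0,0,0.01,50],
    [0,0,0,0,0,0.015,50],
  ],
)

```text
t: 10.42
ee_pos: [643.1, 56.7, 74.9]
orientation: [-0.056, 2.789, 0.011]
ft_force: [-20.0, -0.5, 31.9]
width: 63.8
grasp_force: 30.0
```

```bash
python3 - <<'E'
from h import *
o=ctrl.get_obs();print(o["ft_force"],o["grasp_force"],o["width"], RD.inv().apply(o["ee_pos"]-DO))
E
```

```text
[-20.00894929  -0.52620516  31.91837536] 30.014652907848358 63.821395954374594 [-4.78436862 50.03179613  6.96042888]
```

Request:
servo_tool(
  rows=[
    [0,0,0,0,0,-0.008,50],
    [0,0,0,0,0,-0.008,64],
    [0,0,0,0,0,-0.008,75],
    [0,0,0,0,0,-0.008,84],
    [0,0,0,0,0,-0.008,84],
    [0,0,0,0,0,-0.25,84],
    [0,0,0,0,0,-0.6,84],
    [0,0,0,0,0,-0.6,84],
    [0,0,0,0,0,-0.6,84],
  ],
)

```text
t: 11.55
ee_pos: [602.4, 55.0, 185.7]
orientation: [-0.056, 2.789, 0.011]
ft_force: [0.1, 0.6, -0.5]
width: 84.1
grasp_force: 0.0
```

```bash
python3 - <<'E'
from h import *
im,d,P=cloud("wrist");save("w5",im);np.savez("w5.npz",im=im,P=P)
im,d,P=cloud("top");np.savez("t5.npz",im=im,P=P)
for k in "b":
    for r in det(im,P,k): print(r)
# rack frame cloud from wrist
f=np.load("w5.npz");T=RD.inv().apply((f["P"]-DO).reshape(-1,3)).reshape(420,560,3)
hsv=cv2.cvtColor(f["im"],cv2.COLOR_RGB2HSV)
m=(cv2.inRange(hsv,(8,120,60),(25,255,255))>0)&(abs(T[...,2])<15);print("orange z",np.median(T[m],0),m.sum())
g=(cv2.inRange(hsv,(40,110,30),(90,255,255))>0)&(abs(T[...,2])<60)&(f["P"][...,2]>60)
q=T[g];print(q.min(0),q.max(0),np.linalg.lstsq(np.c_[q[:,:2],np.ones(len(q))],q[:,2],rcond=None)[0])
plan(505,-30,150,2)
E
```

```text
(590.9, 373.7, -11.1, 108, 54, np.float64(3.4), [157.0, 185.0])
(484.7, -79.9, 2.0, 108, 30, np.float64(3.6), [313.0, 215.0])
(456.3, -186.7, 13.2, 110, 50, np.float64(3.3), [349.0, 234.0])
orange z [-11.1247729  -53.98001743   0.71303428] 33013
[-64.39087468  21.13825948  17.44023172] [50.71835102 78.59637943 38.15129907] [1.14065780e-03 3.01433288e-03 3.42258421e+01]
turn [0.001 0.233 0.003] shift [ 0.5276 -0.4048 -0.0124] dist 133 calls 1
```

View pics/w5.png

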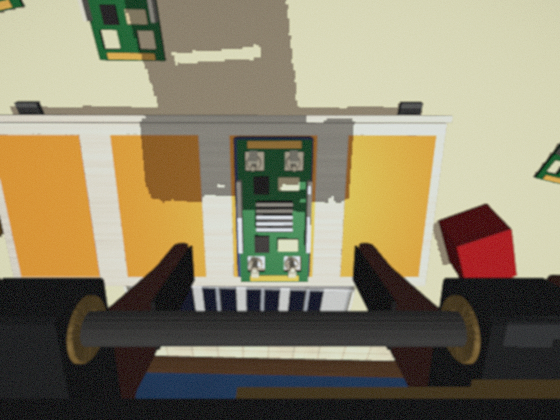

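C2's board is flat in bay 2, with all four pins through. Next I'll look at board D and carrier c3.

```bash
python3 - <<'E'
from h import *
plan(510,-130,180,0)
plan(510,-250,150,0,frm=(510,-130,180,0,0))
E
```

```text
turn [0.005 0.233 0.027] shift [ 0.4717 -0.9053 -0.152 ] dist 206 calls 1
turn [0. 0. 0.] shift [ 0.   -0.6   0.15] dist 124 calls 1
```

Request:
servo_tool(
  rows=[
    [0.005,0.233,0.027,0.472,-0.905,-0.152,87],
    [0.005,0.233,0.027,0.472,-0.905,-0.152,87],
    [0.005,0.233,0.027,0.472,-0.905,-0.152,87],
    [0.005,0.233,0.027,0.472,-0.905,-0.152,87],
    [0.005,0.233,0.027,0.472,-0.905,-0.152,87],
  ],
)

```text
t: 12.28
ee_pos: [509.6, -130.4, 179.9]
orientation: [-0.005, -3.141, -0.002]
ft_force: [-0.6, 0.4, 0.9]
width: 86.8
grasp_force: 0.0
```

Request:
servo_tool(
  rows=[
    [0,0,0,0,-0.6,0.15,87],
    [0,0,0,0,-0.6,0.15,87],
    [0,0,0,0,-0.6,0.15,87],
    [0,0,0,0,-0.6,0.15,87],
  ],
)

```text
t: 12.78
ee_pos: [510.7, -248.5, 150.6]
orientation: [0.0, 3.141, 0.002]
ft_force: [-0.3, -0.3, 0.3]
width: 86.7
grasp_force: 0.0
```

```bash
cat >> h.py <<'E'
def look(n):
    im,d,P=cloud("wrist");save(n,im);np.savez(n+".npz",im=im,P=P); o=ctrl.get_obs();print(o["ee_pos"].round(1),o["t"])
    for k in "cb":
        for r in fit2(im,P,k): print(k,r)
E
python3 - <<'E'
from h import *
look("w6")
plan(457,-186.8,50,13)
E
```

```text
[ 510.8 -248.2  150.9] 12.825
c ([433.7, -310.1], -5.3, 120.1, 63.3, 'mar', 433.7, -310.6, -5.1, 122.2, 64.6, [202.0, 112.0])
c ([572.9, -358.9], -3.5, 89.8, 63.4, 'mar', 573.6, -359.0, -3.6, 91.8, 64.0, [158.0, 251.0])
b ([455.3, -187.0], 12.1, 114.7, 55.8, 'mar', 455.3, -186.9, 12.1, 116.0, 56.5, [341.0, 142.0])
b ([484.6, -70.4], 1.1, 114.8, 55.9, 'mar', 484.7, -70.1, 1.7, 116.2, 57.6, [465.0, 173.0])
turn [ 0.001  0.001 -0.151] shift [0.2692 0.3065 0.5046] dist 130 calls 1
```

```bash
python3 - <<'E'
from h import *
plan(455.3,-187,50,12.1)
plan(433.8,-310.4,90,-5.2,frm=(455.3,-187,90,12.1,0))
E
```

```text
turn [ 0.001  0.001 -0.14 ] shift [0.2777 0.3055 0.5046] dist 130 calls 1
turn [0.    0.    0.201] shift [ 0.2344 -0.5808  0.    ] dist 125 calls 1
```

Request:
servo_tool(
  rows=[
    [0,0,-0.14,0.278,0.306,0.4,87],
    [0,0,-0.14,0.278,0.306,0.5,87],
    [0,0,-0.14,0.278,0.306,0.5,87],
    [0,0,-0.14,0.278,0.306,0.5,87],
    [0,0,-0.14,0.278,0.306,0.64,87],
    [0,0,-0.14,0.278,0.306,0.73,87],
    [0,0,-0.14,0.278,0.306,0.743,87],
    [0,0,-0.14,0.278,0.306,0.743,87],
  ],
)

```text
t: 13.82
ee_pos: [455.5, -188.9, 2.9]
orientation: [-0.328, 3.122, 0.0]
ft_force: [0.7, 0.3, 0.9]
width: 87.2
grasp_force: 0.0
```

Request:
servo_tool(
  rows=[
    [0,0,0,0,0,0,40],
    [0,0,0,0,0,0,40],
    [0,0,0,0,0,0,40],
    [0,0,0,0,0,0,40],
    [0,0,0,0,0,0,40],
  ],
)

```text
t: 14.45
ee_pos: [455.1, -188.6, 2.7]
orientation: [-0.328, 3.123, 0.0]
ft_force: [-1.4, 1.1, 5.2]
width: 55.5
grasp_force: 30.0
```

Request:
servo_tool(
  rows=[
    [0,0,0,0,0,-0.2,40],
    [0,0,0,0,0,-0.5,40],
    [0,0,0,0,0,-0.5,40],
    [0,0,0,0,0,-0.5,40],
    [0,0,0,0,0,-0.5,40],
  ],
)

```text
t: 15.08
ee_pos: [453.8, -188.1, 101.1]
orientation: [0.328, -3.123, -0.003]
ft_force: [-0.0, -0.5, 0.0]
width: 55.8
grasp_force: 30.0
```

```bash
cat >> h.py <<'E'
def lookheld():
    o=ctrl.get_obs();print(o["ee_pos"].round(1),o["t"],o["width"],o["grasp_force"],o["ft_force"].round(1))
    im,d,P=cloud("wrist");held(im,P)
    for r in fit2(im,P,"c"): print(r)
E
python3 - <<'E'
from h import *
lookheld()
plan(434.1,-310.4,57,-5.2)
E
```

```text
[ 453.8 -188.1  101.1] 15.075 55.83240257303836 30.00000312924385 [-0.  -0.5  0. ]
x -55.9 56.2 mid 0.2 y -27.0 27.3 mid 0.2 yaw slope deg 0.37 top plane [-0.000e+00  1.000e-03 -1.093e+00]
([433.1, -309.8], -5.1, 119.6, 63.0, 'mar', 433.7, -310.3, -5.2, 121.8, 64.5, [121.0, 153.0])
([541.6, -357.1], 87.0, 62.3, 28.2, 'mar', 542.3, -357.4, 86.3, 63.7, 30.0, [41.0, 269.0])
turn [ 0.001 -0.001  0.2  ] shift [ 0.2232 -0.5777  0.2195] dist 131 calls 1
```

Request:
servo_tool(
  rows=[
    [0,0,0.2,0.223,-0.578,0,40],
    [0,0,0.2,0.223,-0.578,0,40],
    [0,0,0.2,0.223,-0.578,0.1,40],
    [0,0,0.2,0.223,-0.578,0.21,40],
    [0,0,0.2,0.223,-0.578,0.21,40],
    [0,0,0.2,0.223,-0.578,0.21,40],
    [0,0,0.2,0.223,-0.578,0.21,40],
    [0,0,0.2,0.223,-0.578,0.21,40],
  ],
)

```text
t: 16.12
ee_pos: [435.7, -311.0, 61.1]
orientation: [0.142, 3.136, -0.0]
ft_force: [-0.2, 0.2, -0.2]
width: 55.8
grasp_force: 30.0
```

```bash
python3 - <<'E'
from h import *
lookheld()
plan(434.0,-310.5,57,-5.2)
E
```

```text
[ 435.7 -311.    61.1] 16.125 55.79089747454995 29.999908357858658 [-0.2  0.2 -0.2]
x -56.4 57.5 mid 0.6 y -27.0 27.2 mid 0.1 yaw slope deg -0.23 top plane [-0.002  0.001 -0.988]
([377.4, -305.4], 84.8, 62.7, 8.4, 'mar', 377.4, -305.7, 84.8, 63.8, 8.4, [273.0, 144.0])
([539.1, -355.3], 84.7, 59.5, 23.1, 'mar', 539.3, -355.7, 84.0, 61.9, 24.9, [227.0, 369.0])
turn [0.    0.002 0.   ] shift [0.0087 0.002  0.0202] dist 4 calls 1
```

Request:
servo_tool(
  rows=[
    [0,0,0,0.008,0.002,0.02,40],
    [0,0,0,0.008,0.002,0.04,40],
    [0,0,0,0.008,0.002,0.06,40],
    [0,0,0,0.008,0.002,0.08,40],
    [0,0,0,0.008,0.002,0.1,40],
  ],
)

```text
t: 16.8
ee_pos: [433.9, -310.5, 40.3]
orientation: [0.142, 3.137, 0.001]
ft_force: [-1.5, 1.2, 10.9]
width: 55.5
grasp_force: 30.0
```

Request:
servo_tool(
  rows=[
    [0,0,0,0,0,0.01,40],
    [0,0,0,0,0,0.02,40],
    [0,0,0,0,0,0.03,40],
    [0,0,0,0,0,0.035,40],
    [0,0,0,0,0,0.04,40],
  ],
)

```text
t: 17.42
ee_pos: [433.6, -310.3, 32.7]
orientation: [0.142, 3.137, 0.001]
ft_force: [-2.9, 2.5, 19.1]
width: 55.8
grasp_force: 30.0
```

Request:
servo_tool(
  rows=[
    [0,0,0,0,0,0.005,40],
    [0,0,0,0,0,0.01,40],
    [0,0,0,0,0,0.014,40],
    [0,0,0,0,0,0.018,40],
    [0,0,0,0,0,0.018,40],
  ],
)

```text
t: 18.05
ee_pos: [433.9, -310.3, 31.7]
orientation: [0.142, 3.137, 0.001]
ft_force: [-9.8, 6.4, 40.6]
width: 55.8
grasp_force: 30.0
```

```bash
python3 - <<'E'
from h import *
lookheld()
E
```

```text
[ 433.9 -310.3   31.7] 18.05 55.794444348175496 30.007933527231216 [-9.8  6.4 40.6]
x -55.7 57.4 mid 0.8 y -27.7 27.4 mid -0.1 yaw slope deg -0.01 top plane [ 0.000e+00  1.000e-03 -2.014e+00]
```

Request:
servo_tool(
  rows=[
    [0,0,0,0,0,-0.01,60],
    [0,0,0,0,0,-0.01,87],
    [0,0,0,0,0,-0.01,87],
    [0,0,0,0,0,-0.01,87],
    [0,0,0,0,0,-0.01,87],
  ],
)

```text
t: 18.73
ee_pos: [433.7, -310.3, 30.5]
orientation: [0.142, 3.137, 0.001]
ft_force: [-0.0, -0.3, 1.1]
width: 86.8
grasp_force: 0.0
```

```bash
python3 - <<'E'
from h import *
lookheld()
E
```

```text
[ 433.7 -310.3   30.5] 18.725 86.78167061051877 0.0 [-0.  -0.3  1.1]
x -56.0 57.8 mid 0.9 y -28.2 27.5 mid -0.4 yaw slope deg -3.21 top plane [ 1.000e-03 -0.000e+00 -3.241e+00]
```

Request:
servo_tool(
  rows=[
    [0,0,0,0.004,0,0.07,87],
    [0,0,0,0.004,0,0.13,87],
    [0,0,0,0.004,0,0.13,87],
    [0,0,0,0.004,0,0.13,87],
    [0,0,0,0.004,0,0.13,50],
    [0,0,0,0.004,0,0.13,50],
    [0,0,0,0.004,0,0.13,50],
    [0,0,0,0.004,0,0.13,50],
  ],
)

```text
t: 19.77
ee_pos: [433.2, -310.4, 5.1]
orientation: [0.142, 3.137, 0.0]
ft_force: [-0.2, -0.5, 2.7]
width: 64.1
grasp_force: 30.0
```

Request:
servo_tool(
  rows=[
    [0,0,0,0,0,-0.2,50],
    [0,0,0,0,0,-0.4,50],
    [0,0,0,0,0,-0.7,50],
    [0,0,0,0,0,-0.7,50],
    [0,0,0,0,0,-0.7,50],
    [0,0,0,0,0,-0.7,50],
  ],
)

```text
t: 20.52
ee_pos: [431.5, -309.4, 142.9]
orientation: [-0.142, -3.137, -0.004]
ft_force: [-0.3, 0.1, -3.2]
width: 63.9
grasp_force: 30.0
```

```bash
python3 - <<'E'
from h import *
o=ctrl.get_obs();print(o["ee_pos"],o["grasp_force"])
pbay(0)
E
```

```text
[ 431.51995373 -309.39935205  142.85957288] 29.999246299266815
turn [-0.013 -0.234 -0.087] shift [-0.9442  0.917   0.1654] dist 265 calls 1
[ 636.1 -143.8  109.9] [ 649.8 -143.2   72.3]
turn [0. 0. 0.] shift [0.  0.  0.2] dist 40 calls 1
```

Request:
servo_tool(
  rows=[
    [-0.013,-0.234,-0.087,-0.944,0.917,0.05,50],
    [-0.013,-0.234,-0.087,-0.944,0.917,0.05,50],
    [-0.013,-0.234,-0.087,-0.944,0.917,0.05,50],
    [-0.013,-0.234,-0.087,-0.944,0.917,0.165,50],
    [-0.013,-0.234,-0.087,-0.944,0.917,0.165,50],
    [-0.013,-0.234,-0.087,-0.944,0.917,0.165,50],
    [-0.013,-0.234,-0.087,-0.944,0.917,0.165,50],
    [-0.013,-0.234,-0.087,-0.944,0.917,0.165,50],
  ],
)

```text
t: 21.52
ee_pos: [636.6, -145.7, 112.0]
orientation: [-0.055, 2.789, 0.006]
ft_force: [-0.5, -0.2, -3.4]
width: 63.7
grasp_force: 30.0
```

Request:
servo_tool(
  rows=[
    [0,0,0,0,0,0.08,50],
    [0,0,0,0,0,0.15,50],
    [0,0,0,0,0,0.175,50],
    [0,0,0,0,0,0.18,50],
    [0,0,0,0,0,0.185,50],
    [0,0,0,0,0,0.185,50],
  ],
)

```text
t: 22.28
ee_pos: [650.4, -144.4, 77.7]
orientation: [-0.057, 2.788, 0.005]
ft_force: [0.0, 0.2, -4.4]
width: 64.0
grasp_force: 30.0
```

```bash
python3 - <<'E'
from h import *
o=ctrl.get_obs();print(o["ft_force"],o["grasp_force"],o["width"], RD.inv().apply(o["ee_pos"]-DO))
E
```

```text
[ 0.01569667  0.19503483 -4.4404477 ] 29.999088048934937 64.03613971810977 [  -4.63446867 -151.2072702     9.92742676]
```

Request:
servo_tool(
  rows=[
    [0,0,0,0.005,0,0.01,50],
    [0,0,0,0.005,0,0.015,50],
    [0,0,0,0.005,0,0.02,50],
    [0,0,0,0.005,0,0.02,50],
  ],
)

```text
t: 22.78
ee_pos: [650.7, -144.4, 73.5]
orientation: [-0.057, 2.788, 0.006]
ft_force: [-1.3, -0.7, -1.5]
width: 64.3
grasp_force: 30.0
```

```bash
python3 - <<'E'
from h import *
o=ctrl.get_obs();print(o["ft_force"],o["grasp_force"],o["width"], RD.inv().apply(o["ee_pos"]-DO))
E
```

```text
[-1.25850483 -0.6620451  -1.46713604] 29.999937415122986 64.28438571782384 [  -5.80507303 -151.20794161    5.86017625]
```

Request:
servo_tool(
  rows=[
    [0,0,0,0,0,0.004,50],
    [0,0,0,0,0,0.004,60],
    [0,0,0,0,0,0.004,74],
    [0,0,0,0,0,0.004,80],
    [0,0,0,0,0,0.004,80],
    [0,0,0,0,0,-0.25,80],
    [0,0,0,0,0,-0.6,80],
    [0,0,0,0,0,-0.6,80],
    [0,0,0,0,0,-0.6,80],
  ],
)

```text
t: 23.9
ee_pos: [609.6, -145.8, 186.6]
orientation: [-0.057, 2.787, 0.005]
ft_force: [0.4, 0.3, -1.3]
width: 80.1
grasp_force: 0.0
```

```bash
cat >> h.py <<'E'
def chk(i):
    im,d,P=cloud("wrist");save("bay%d"%i,im)
    T=RD.inv().apply((P-DO).reshape(-1,3)).reshape(420,560,3);hsv=cv2.cvtColor(im,cv2.COLOR_RGB2HSV)
    g=(cv2.inRange(hsv,(40,110,30),(90,255,255))>0)&(abs(T[...,2])<60)&(P[...,2]>60)&(abs(T[...,1]-[-150,-50,50,150][i])<50)
    q=T[g];print("bay",i,"xy range",q.min(0).round(1),q.max(0).round(1),"plane",np.linalg.lstsq(np.c_[q[:,:2],np.ones(len(q))],q[:,2],rcond=None)[0].round(4))
E
python3 - <<'E'
from h import *
o=ctrl.get_obs();print(o["ee_pos"])
chk(0)
plan(540,-110,150,1)
E
```

```text
[ 609.55431259 -145.81475462  186.55935988]
bay 0 xy range [ -63.4 -179.6   18. ] [  52.  -122.6   38.7] plane [1.60000e-03 2.70000e-03 3.49177e+01]
turn [0.001 0.235 0.016] shift [0.3782 0.1923 0.0486] dist 85 calls 1
```

Request:
servo_tool(
  rows=[
    [0,0.235,0.016,0.378,0.192,0.0,87],
    [0,0.235,0.016,0.378,0.192,0.048,87],
    [0,0.235,0.016,0.378,0.192,0.048,87],
    [0,0.235,0.016,0.378,0.192,0.048,87],
    [0,0.235,0.016,0.378,0.192,0.048,87],
  ],
)

```text
t: 24.58
ee_pos: [540.0, -110.5, 150.6]
orientation: [-0.026, 3.14, 0.002]
ft_force: [0.6, 0.5, -0.9]
width: 86.7
grasp_force: 0.0
```

```bash
python3 - <<'E'
from h import *
look("w7")
plan(484.7,-70.1,50,1.7)
E
```

```text
[ 540.  -110.6  150.8] 24.625
c ([572.8, -347.1], -4.3, 87.7, 41.2, 'mar', 573.3, -347.6, -4.3, 89.9, 43.8, [23.0, 238.0])
b ([484.8, -69.9], 1.4, 114.7, 55.8, 'mar', 484.7, -69.7, 1.5, 115.9, 56.4, [318.0, 140.0])
turn [ 0.001  0.001 -0.009] shift [0.274  0.2063 0.5039] dist 122 calls 1
```

Request:
servo_tool(
  rows=[
    [0,0,-0.009,0.274,0.207,0.4,87],
    [0,0,-0.009,0.274,0.207,0.5,87],
    [0,0,-0.009,0.274,0.207,0.5,87],
    [0,0,-0.009,0.274,0.207,0.5,87],
    [0,0,-0.009,0.274,0.207,0.64,87],
    [0,0,-0.009,0.274,0.207,0.73,87],
    [0,0,-0.009,0.274,0.207,0.742,87],
    [0,0,-0.009,0.274,0.207,0.742,87],
  ],
)

```text
t: 25.62
ee_pos: [485.4, -69.8, 2.9]
orientation: [-0.048, 3.14, 0.001]
ft_force: [-0.7, -0.2, 0.4]
width: 86.9
grasp_force: 0.0
```

Request:
servo_tool(
  rows=[
    [0,0,0,0,0,0,40],
    [0,0,0,0,0,0,40],
    [0,0,0,0,0,0,40],
    [0,0,0,0,0,0,40],
    [0,0,0,0,0,0,40],
    [0,0,0,0,0,-0.2,40],
    [0,0,0,0,0,-0.5,40],
    [0,0,0,0,0,-0.6,40],
    [0,0,0,0,0,-0.6,40],
  ],
)

```text
t: 26.75
ee_pos: [485.7, -69.9, 123.7]
orientation: [-0.048, 3.138, 0.001]
ft_force: [-0.9, 0.3, -0.5]
width: 55.4
grasp_force: 30.0
```

Request:
servo_tool(
  rows=[
    [0,0,0,0,-0.93,0,40],
    [0,0,0,0,-0.93,0,40],
    [0,0,0,0,-0.93,0,40],
    [0,0,0,0,-0.93,0,40],
    [0,0,0,0,-0.93,0,40],
  ],
)

```text
t: 27.38
ee_pos: [489.0, -254.8, 120.4]
orientation: [0.046, -3.139, -0.005]
ft_force: [0.1, -0.2, 0.2]
width: 55.7
grasp_force: 30.0
```

Request:
servo_tool(
  rows=[
    [0,0,0.04,-0.8,0,0,40],
    [0,0,0.04,-0.8,0,0,40],
    [0,0,0.04,-0.8,0,0,40],
    [0,0,0.04,-0.8,0,0,40],
    [0,0,0.04,-0.8,0,0,40],
    [0,0,0.04,-0.8,0,0,40],
  ],
)

```text
t: 28.12
ee_pos: [648.9, -250.0, 121.8]
orientation: [-0.046, -3.14, -0.003]
ft_force: [-0.2, -0.4, -0.7]
width: 55.3
grasp_force: 30.0
```

```bash
python3 - <<'E'
from h import *
lookheld()
E
```

```text
[ 648.9 -250.   121.8] 28.125 55.28638302392475 29.999734684824944 [-0.2 -0.4 -0.7]
x -55.1 57.4 mid 1.1 y -26.5 27.7 mid 0.6 yaw slope deg 0.14 top plane [ 0.001  0.001 -0.921]
([588.9, -359.8], -3.5, 120.0, 63.0, 'mar', 589.1, -360.1, -3.5, 122.2, 64.5, [134.0, 137.0])
```

```bash
python3 - <<'E'
from h import *
plan(589.9,-360.2,62,-3.5)
E
```

```text
turn [ 0.001 -0.001  0.021] shift [ 0.2794 -0.558   0.3001] dist 138 calls 1
```

Request:
servo_tool(
  rows=[
    [0,0,0.021,0.279,-0.558,0,40],
    [0,0,0.021,0.279,-0.558,0,40],
    [0,0,0.021,0.279,-0.558,0.15,40],
    [0,0,0.021,0.279,-0.558,0.3,40],
    [0,0,0.021,0.279,-0.558,0.3,40],
    [0,0,0.021,0.279,-0.558,0.3,40],
    [0,0,0.021,0.279,-0.558,0.3,40],
  ],
)

```text
t: 29.05
ee_pos: [592.1, -361.0, 63.8]
orientation: [0.095, 3.138, -0.0]
ft_force: [0.8, 0.6, -1.5]
width: 55.7
grasp_force: 30.0
```

```bash
python3 - <<'E'
from h import *
lookheld()
plan(589.9,-360.2,57,-3.5)
E
```

```text
[ 592.1 -361.    63.8] 29.05 55.709896340282185 29.999837279319763 [ 0.8  0.6 -1.5]
x -55.5 58.0 mid 1.2 y -26.9 27.3 mid 0.2 yaw slope deg -0.01 top plane [-3.000e-03  1.000e-03 -1.119e+00]
([532.7, -357.2], 86.0, 62.9, 8.9, 'mar', 532.7, -357.1, 86.1, 64.0, 9.1, [273.0, 143.0])
turn [-0.     0.001  0.   ] shift [0.0111 0.0027 0.0332] dist 7 calls 1
```

Request:
servo_tool(
  rows=[
    [0,0,0,0.01,0.003,0.02,40],
    [0,0,0,0.01,0.003,0.05,40],
    [0,0,0,0.01,0.003,0.07,40],
    [0,0,0,0.01,0.003,0.09,40],
    [0,0,0,0.01,0.003,0.11,40],
  ],
)

```text
t: 29.72
ee_pos: [589.7, -360.0, 40.3]
orientation: [0.096, 3.139, 0.001]
ft_force: [-0.8, 1.1, 10.0]
width: 55.8
grasp_force: 30.0
```

Request:
servo_tool(
  rows=[
    [0,0,0,0,0,0.01,40],
    [0,0,0,0,0,0.02,40],
    [0,0,0,0,0,0.03,40],
    [0,0,0,0,0,0.035,40],
    [0,0,0,0,0,0.04,40],
  ],
)

```text
t: 30.35
ee_pos: [589.3, -359.9, 32.6]
orientation: [0.096, 3.14, 0.001]
ft_force: [-3.1, 1.5, 13.0]
width: 55.9
grasp_force: 30.0
```

Request:
servo_tool(
  rows=[
    [0,0,0,0,0,0.005,40],
    [0,0,0,0,0,0.01,40],
    [0,0,0,0,0,0.015,40],
    [0,0,0,0,0,0.018,40],
    [0,0,0,0,0,0.018,40],
  ],
)

```text
t: 30.98
ee_pos: [589.3, -360.0, 32.5]
orientation: [0.096, 3.14, 0.001]
ft_force: [-10.5, 5.5, 32.6]
width: 55.6
grasp_force: 30.0
```

```bash
python3 - <<'E'
from h import *
lookheld()
E
```

```text
[ 589.3 -360.    32.5] 30.975 55.62432260237033 30.006536319851875 [-10.5   5.5  32.6]
x -55.5 58.1 mid 1.3 y -27.4 27.4 mid -0.0 yaw slope deg 0.54 top plane [ 1.000e-03 -0.000e+00 -1.274e+00]
```

Request:
servo_tool(
  rows=[
    [0,0,0,0,0,-0.01,60],
    [0,0,0,0,0,-0.01,87],
    [0,0,0,0,0,-0.01,87],
    [0,0,0,0,0,-0.01,87],
    [0,0,0,0,0,-0.01,87],
  ],
)

```text
t: 31.65
ee_pos: [589.1, -359.7, 30.1]
orientation: [-0.096, -3.14, -0.002]
ft_force: [-0.2, -0.1, -0.4]
width: 87.0
grasp_force: 0.0
```

```bash
python3 - <<'E'
from h import *
lookheld()
E
```

```text
[ 589.1 -359.7   30.1] 31.65 87.01773002182122 0.0 [-0.2 -0.1 -0.4]
x -55.9 57.9 mid 1.0 y -27.7 27.2 mid -0.3 yaw slope deg -0.12 top plane [ 5.000e-03  2.000e-03 -3.788e+00]
([546.6, -358.6], 86.5, 62.1, 35.7, 'mar', 548.0, -358.3, 86.5, 64.0, 38.4, [262.0, 152.0])
```

Request:
servo_tool(
  rows=[
    [0,0,0,0.005,0,0.07,87],
    [0,0,0,0.005,0,0.125,87],
    [0,0,0,0.005,0,0.125,87],
    [0,0,0,0.005,0,0.125,87],
    [0,0,0,0.005,0,0.125,50],
    [0,0,0,0.005,0,0.125,50],
    [0,0,0,0.005,0,0.125,50],
    [0,0,0,0.005,0,0.125,50],
  ],
)

```text
t: 32.7
ee_pos: [588.4, -359.9, 5.8]
orientation: [0.096, 3.139, 0.001]
ft_force: [0.1, -1.4, 1.3]
width: 63.9
grasp_force: 30.0
```

Request:
servo_tool(
  rows=[
    [0,0,0,0,0,-0.2,50],
    [0,0,0,0,0,-0.4,50],
    [0,0,0,0,0,-0.7,50],
    [0,0,0,0,0,-0.97,50],
    [0,0,0,0,0,-0.97,50],
    [0,0,0,0,0,-0.97,50],
  ],
)

```text
t: 33.45
ee_pos: [587.2, -359.2, 198.0]
orientation: [-0.096, -3.138, -0.004]
ft_force: [-0.7, -0.7, -4.7]
width: 63.8
grasp_force: 30.0
```

```bash
python3 - <<'E'
from h import *
o=ctrl.get_obs();print(o["ee_pos"],o["grasp_force"])
plan(570,-200,195,0)
a=bay(1,45);plan(*a,DY,20,frm=(570,-200,195,0,0))
E
```

```text
[ 587.19520045 -359.21534477  197.98630273] 29.998978078365326
turn [ 0.002 -0.001 -0.041] shift [0.1343 0.7893 0.017 ] dist 160 calls 1
turn [-0.005 -0.233 -0.027] shift [-0.3104  0.7807  0.4255] dist 188 calls 1
```

Request:
servo_tool(
  rows=[
    [0,0,-0.041,0.134,0.789,0.0,50],
    [0,0,-0.041,0.134,0.789,0.0,50],
    [0,0,-0.041,0.134,0.789,0.0,50],
    [0,0,-0.041,0.134,0.789,0.015,50],
    [0,0,-0.041,0.134,0.789,0.015,50],
  ],
)

```text
t: 34.08
ee_pos: [570.3, -200.8, 194.7]
orientation: [0.001, -3.139, -0.003]
ft_force: [0.9, -0.2, -3.0]
width: 63.6
grasp_force: 30.0
```

Request:
servo_tool(
  rows=[
    [-0.005,-0.233,-0.027,-0.31,0.781,0,50],
    [-0.005,-0.233,-0.027,-0.31,0.781,0,50],
    [-0.005,-0.233,-0.027,-0.31,0.781,0,50],
    [-0.005,-0.233,-0.027,-0.31,0.781,0,50],
    [-0.005,-0.233,-0.027,-0.31,0.781,0.3,50],
    [-0.005,-0.233,-0.027,-0.31,0.781,0.42,50],
    [-0.005,-0.233,-0.027,-0.31,0.781,0.42,50],
    [-0.005,-0.233,-0.027,-0.31,0.781,0.42,50],
  ],
)

```text
t: 35.08
ee_pos: [633.9, -45.7, 113.6]
orientation: [-0.056, 2.79, 0.011]
ft_force: [0.9, -0.0, -3.9]
width: 63.9
grasp_force: 30.0
```

```bash
python3 - <<'E'
from h import *
o=ctrl.get_obs();print(o["ee_pos"],o["grasp_force"])
plan(*bay(1,8),DY,20)
E
```

```text
[633.92360394 -45.67684136 113.58364156] 29.999048709869385
turn [ 0.001  0.001 -0.001] shift [0.015  0.0093 0.1993] dist 40 calls 1
```

Request:
servo_tool(
  rows=[
    [0,0,0,0.015,0.009,0.1,50],
    [0,0,0,0.015,0.009,0.17,50],
    [0,0,0,0.015,0.009,0.19,50],
    [0,0,0,0.015,0.009,0.2,50],
    [0,0,0,0.015,0.009,0.2,50],
    [0,0,0,0.015,0.009,0.204,50],
    [0,0,0,0.015,0.009,0.207,50],
    [0,0,0,0.015,0.009,0.207,50],
  ],
)

```text
t: 36.08
ee_pos: [644.4, -42.1, 73.3]
orientation: [-0.058, 2.791, 0.012]
ft_force: [-2.6, 0.5, 2.3]
width: 63.8
grasp_force: 30.0
```

```bash
python3 - <<'E'
from h import *
o=ctrl.get_obs();print(o["ft_force"],o["grasp_force"],o["width"], RD.inv().apply(o["ee_pos"]-DO))
E
```

```text
[-2.60706792  0.51463162  2.28759836] 30.00172108411789 63.77165363160972 [ -7.87682272 -48.75383149   6.40313785]
```

Request:
servo_tool(
  rows=[
    [0,0,0,0,0,0,60],
    [0,0,0,0,0,0,74],
    [0,0,0,0,0,0,77],
    [0,0,0,0,0,0,77],
    [0,0,0,0,0,-0.25,77],
    [0,0,0,0,0,-0.6,77],
    [0,0,0,0,0,-0.65,77],
    [0,0,0,0,0,-0.65,77],
  ],
)

```text
t: 37.08
ee_pos: [600.3, -44.3, 196.2]
orientation: [-0.058, 2.789, 0.012]
ft_force: [-0.6, 0.1, 0.4]
width: 77.1
grasp_force: 0.0
```

```bash
python3 - <<'E'
from h import *
chk(1);chk(0);chk(2)
plan(610,130,200,0)
plan(640,310,170,-8,frm=(610,130,200,0,0))
E
```

```text
bay 1 xy range [-65.4 -77.1  17.6] [ 48.9 -20.   38.6] plane [1.90000e-03 3.80000e-03 3.46337e+01]
bay 0 xy range [ -63.5 -177.3   30.5] [  51.7 -121.3   38.1] plane [5.00000e-04 6.00000e-04 3.46644e+01]
bay 2 xy range [-64.5  22.8  17.6] [50.3 78.  39.4] plane [2.2000e-03 5.4000e-03 3.4142e+01]
turn [0.006 0.232 0.027] shift [-9.510e-02  8.674e-01  4.000e-04] dist 175 calls 1
turn [0.    0.    0.093] shift [-0.15  0.9   0.15] dist 185 calls 1
```

Request:
servo_tool(
  rows=[
    [0.006,0.232,0.027,-0.095,0.867,0,87],
    [0.006,0.232,0.027,-0.095,0.867,0,87],
    [0.006,0.232,0.027,-0.095,0.867,0,87],
    [0.006,0.232,0.027,-0.095,0.867,0,87],
    [0.006,0.232,0.027,-0.095,0.867,0,87],
  ],
)

```text
t: 37.85
ee_pos: [609.6, 129.5, 199.8]
orientation: [0.002, -3.14, 0.002]
ft_force: [-0.1, -0.9, -0.1]
width: 87.0
grasp_force: 0.0
```

Request:
servo_tool(
  rows=[
    [0,0,0.093,-0.15,0.9,0,87],
    [0,0,0.093,-0.15,0.9,0,87],
    [0,0,0.093,-0.15,0.9,0.15,87],
    [0,0,0.093,-0.15,0.9,0.15,87],
    [0,0,0.093,-0.15,0.9,0.15,87],
  ],
)

```text
t: 38.48
ee_pos: [640.3, 308.1, 170.9]
orientation: [0.22, 3.134, -0.002]
ft_force: [-0.5, -0.0, 0.2]
width: 87.1
grasp_force: 0.0
```

```bash
python3 - <<'E'
from h import *
look("w8")
plan(591,374,50,-11.3)
E
```

```text
[640.6 307.8 171.7] 38.525
c ([473.4, 295.9], 84.2, 63.2, 15.7, 'mar', 473.7, 295.5, 83.3, 64.3, 16.9, [232.0, 11.0])
b ([590.5, 374.4], -11.2, 114.9, 55.8, 'mar', 590.6, 374.6, -11.2, 116.0, 56.5, [335.0, 135.0])
turn [-0.001  0.001  0.038] shift [0.2929 0.2936 0.6077] dist 147 calls 1
```

```bash
python3 - <<'E'
from h import *
plan(495,390,115,-4.1,frm=(590.6,374.5,115,-11.2,0))
E
```

```text
turn [ 0.     0.    -0.083] shift [ 0.4839 -0.0168  0.    ] dist 97 calls 1
```

Request:
servo_tool(
  rows=[
    [0,0,0.038,0.295,0.296,0.5,87],
    [0,0,0.038,0.295,0.296,0.6,87],
    [0,0,0.038,0.295,0.296,0.6,87],
    [0,0,0.038,0.295,0.296,0.6,87],
    [0,0,0.038,0.295,0.296,0.75,87],
    [0,0,0.038,0.295,0.296,0.835,87],
    [0,0,0.038,0.295,0.296,0.846,87],
    [0,0,0.038,0.295,0.296,0.846,87],
  ],
)

```text
t: 39.52
ee_pos: [591.5, 376.5, 3.5]
orientation: [0.308, 3.124, 0.001]
ft_force: [-1.3, -0.2, 0.4]
width: 86.9
grasp_force: 0.0
```

Request:
servo_tool(
  rows=[
    [0,0,0,0,0,0,40],
    [0,0,0,0,0,0,40],
    [0,0,0,0,0,0,40],
    [0,0,0,0,0,0,40],
    [0,0,0,0,0,0,40],
    [0,0,0,0,0,-0.2,40],
    [0,0,0,0,0,-0.5,40],
    [0,0,0,0,0,-0.57,40],
    [0,0,0,0,0,-0.57,40],
  ],
)

```text
t: 40.65
ee_pos: [590.6, 376.9, 117.2]
orientation: [0.307, 3.123, 0.001]
ft_force: [0.0, 0.1, -0.5]
width: 55.9
grasp_force: 30.0
```

Request:
servo_tool(
  rows=[
    [0,0,-0.083,0.484,0,0,40],
    [0,0,-0.083,0.484,0,0,40],
    [0,0,-0.083,0.484,0,0,40],
    [0,0,-0.083,0.484,0,0,40],
    [0,0,-0.083,0.484,0,0,40],
    [0,0,-0.083,0.484,0,0,40],
  ],
)

```text
t: 41.4
ee_pos: [496.1, 395.2, 115.9]
orientation: [0.114, 3.138, -0.001]
ft_force: [0.1, -0.4, -1.4]
width: 55.8
grasp_force: 30.0
```

```bash
python3 - <<'E'
from h import *
lookheld()
plan(420,299.3,62,-4.1)
E
```

```text
[496.1 395.2 115.9] 41.4 55.78307742555407 29.999897181987762 [ 0.1 -0.4 -1.4]
x -56.2 56.6 mid 0.2 y -27.1 27.3 mid 0.1 yaw slope deg -0.07 top plane [-0.004 -0.    -0.916]
([419.4, 300.3], -3.8, 120.2, 63.0, 'mar', 419.3, 299.7, -4.2, 121.3, 64.7, [144.0, 119.0])
turn [-0.     0.001 -0.001] shift [ 0.3448 -0.5057  0.2697] dist 134 calls 1
```

Request:
servo_tool(
  rows=[
    [0,0,0,0.347,-0.504,0,40],
    [0,0,0,0.347,-0.504,0,40],
    [0,0,0,0.347,-0.504,0.1,40],
    [0,0,0,0.347,-0.504,0.27,40],
    [0,0,0,0.347,-0.504,0.27,40],
    [0,0,0,0.347,-0.504,0.27,40],
    [0,0,0,0.347,-0.504,0.27,40],
    [0,0,0,0.347,-0.504,0.27,40],
  ],
)

```text
t: 42.45
ee_pos: [419.5, 300.3, 63.0]
orientation: [0.112, 3.137, 0.001]
ft_force: [-0.1, 0.2, -2.1]
width: 55.6
grasp_force: 30.0
```

```bash
python3 - <<'E'
from h import *
lookheld()
plan(419.8,299.6,57,-4.1)
E
```

```text
[419.5 300.3  63. ] 42.45 55.61066603113278 29.999968707561493 [-0.1  0.2 -2.1]
x -56.2 56.6 mid 0.2 y -27.0 27.3 mid 0.2 yaw slope deg 0.09 top plane [-4.000e-03 -1.000e-03 -1.144e+00]
([362.1, 303.8], 85.9, 62.6, 6.7, 'mar', 362.1, 303.6, 85.9, 63.7, 6.8, [271.0, 146.0])
turn [ 0.     0.002 -0.   ] shift [-0.0021 -0.0029  0.0294] dist 6 calls 1
```

Request:
servo_tool(
  rows=[
    [0,0,0,0,-0.003,0.02,40],
    [0,0,0,0,-0.003,0.05,40],
    [0,0,0,0,-0.003,0.07,40],
    [0,0,0,0,-0.003,0.09,40],
    [0,0,0,0,-0.003,0.11,40],
  ],
)

```text
t: 43.12
ee_pos: [419.2, 299.4, 40.1]
orientation: [0.112, 3.138, -0.0]
ft_force: [-0.8, -1.2, 10.8]
width: 56.0
grasp_force: 30.0
```

Request:
servo_tool(
  rows=[
    [0,0,0,0,0,0.01,40],
    [0,0,0,0,0,0.02,40],
    [0,0,0,0,0,0.03,40],
    [0,0,0,0,0,0.035,40],
    [0,0,0,0,0,0.04,40],
  ],
)

```text
t: 43.75
ee_pos: [418.9, 299.2, 32.5]
orientation: [0.112, 3.138, -0.001]
ft_force: [-3.5, -1.8, 21.3]
width: 55.7
grasp_force: 30.0
```

Request:
servo_tool(
  rows=[
    [0,0,0,0,0,0.005,40],
    [0,0,0,0,0,0.01,40],
    [0,0,0,0,0,0.014,40],
    [0,0,0,0,0,0.016,40],
    [0,0,0,0,0,0.016,40],
  ],
)

```text
t: 44.38
ee_pos: [419.1, 299.2, 32.0]
orientation: [0.112, 3.137, -0.0]
ft_force: [-10.5, -6.1, 44.4]
width: 55.7
grasp_force: 30.0
```

Request:
servo_tool(
  rows=[
    [0,0,0,0,0,-0.01,60],
    [0,0,0,0,0,-0.01,87],
    [0,0,0,0,0,-0.01,87],
    [0,0,0,0,0,-0.01,87],
    [0,0,0,0,0,-0.01,87],
  ],
)

```text
t: 45.0
ee_pos: [418.9, 299.2, 30.7]
orientation: [0.113, 3.138, -0.001]
ft_force: [0.0, 1.5, -0.3]
width: 87.0
grasp_force: 0.0
```

```bash
python3 - <<'E'
from h import *
lookheld()
E
```

```text
[418.9 299.2  30.7] 45.0 87.02816074500595 0.0 [ 0.   1.5 -0.3]
x -56.1 57.3 mid 0.6 y -27.7 27.8 mid 0.1 yaw slope deg -0.19 top plane [ 1.000e-03 -0.000e+00 -3.138e+00]
```

Request:
servo_tool(
  rows=[
    [0,0,0,0.002,0,0.07,87],
    [0,0,0,0.002,0,0.127,87],
    [0,0,0,0.002,0,0.127,87],
    [0,0,0,0.002,0,0.127,87],
    [0,0,0,0.002,0,0.127,50],
    [0,0,0,0.002,0,0.127,50],
    [0,0,0,0.002,0,0.127,50],
    [0,0,0,0.002,0,0.127,50],
  ],
)

```text
t: 46.05
ee_pos: [418.8, 299.4, 5.8]
orientation: [0.113, 3.137, -0.0]
ft_force: [0.5, -0.0, 3.1]
width: 63.6
grasp_force: 30.0
```

Request:
servo_tool(
  rows=[
    [0,0,0,0,0,-0.2,50],
    [0,0,0,0,0,-0.4,50],
    [0,0,0,0,0,-0.7,50],
    [0,0,0,0,0,-0.75,50],
    [0,0,0,0,0,-0.75,50],
    [0,0,0,0,0,-0.75,50],
  ],
)

```text
t: 46.8
ee_pos: [417.1, 298.4, 153.5]
orientation: [-0.113, -3.138, 0.004]
ft_force: [-0.5, 0.2, -4.5]
width: 64.0
grasp_force: 30.0
```

```bash
python3 - <<'E'
from h import *
o=ctrl.get_obs();print(o["ee_pos"],o["grasp_force"])
plan(480,220,150,0)
a=bay(3,45);plan(*a,DY,20,frm=(480,220,150,0,0))
E
```

```text
[417.08718831 298.4327996  153.50205196] 29.99884396791458
turn [-0.002 -0.001 -0.048] shift [-0.3419 -0.3685  0.0181] dist 101 calls 1
turn [-0.005 -0.233 -0.027] shift [-0.7198 -0.3201  0.2005] dist 163 calls 1
```

Request:
servo_tool(
  rows=[
    [0,0,-0.048,-0.342,-0.368,0.0,50],
    [0,0,-0.048,-0.342,-0.368,0.0,50],
    [0,0,-0.048,-0.342,-0.368,0.015,50],
    [0,0,-0.048,-0.342,-0.368,0.015,50],
  ],
)

```text
t: 47.3
ee_pos: [480.0, 220.6, 150.9]
orientation: [-0.001, -3.14, 0.003]
ft_force: [-0.5, -0.3, -3.8]
width: 63.7
grasp_force: 30.0
```

Request:
servo_tool(
  rows=[
    [-0.005,-0.233,-0.027,-0.72,-0.32,0,50],
    [-0.005,-0.233,-0.027,-0.72,-0.32,0,50],
    [-0.005,-0.233,-0.027,-0.72,-0.32,0,50],
    [-0.005,-0.233,-0.027,-0.72,-0.32,0.2,50],
    [-0.005,-0.233,-0.027,-0.72,-0.32,0.2,50],
    [-0.005,-0.233,-0.027,-0.72,-0.32,0.2,50],
    [-0.005,-0.233,-0.027,-0.72,-0.32,0.2,50],
  ],
)

```text
t: 48.18
ee_pos: [625.9, 157.9, 114.3]
orientation: [-0.059, 2.788, 0.011]
ft_force: [0.0, 0.0, -4.1]
width: 63.8
grasp_force: 30.0
```

```bash
python3 - <<'E'
from h import *
o=ctrl.get_obs();print(o["ee_pos"],o["grasp_force"])
plan(*bay(3,8),DY,20)
E
```

```text
[625.8570329  157.90327118 114.32798003] 29.998828768730164
turn [0.001 0.003 0.001] shift [ 0.0177 -0.0093  0.2024] dist 41 calls 1
```

Request:
servo_tool(
  rows=[
    [0,0.002,0,0.018,-0.009,0.1,50],
    [0,0.002,0,0.018,-0.009,0.17,50],
    [0,0.002,0,0.018,-0.009,0.19,50],
    [0,0.002,0,0.018,-0.009,0.202,50],
    [0,0.002,0,0.018,-0.009,0.202,50],
    [0,0.002,0,0.018,-0.009,0.207,50],
    [0,0.002,0,0.018,-0.009,0.21,50],
    [0,0.002,0,0.018,-0.009,0.21,50],
  ],
)

```text
t: 49.18
ee_pos: [636.6, 155.8, 73.3]
orientation: [-0.058, 2.792, 0.01]
ft_force: [-4.6, -0.8, 4.4]
width: 63.7
grasp_force: 30.0
```

```bash
python3 - <<'E'
from h import *
o=ctrl.get_obs();print(o["ft_force"],o["grasp_force"],o["width"], RD.inv().apply(o["ee_pos"]-DO))
E
```

```text
[-4.55536945 -0.83872395  4.42324468] 30.00061869621277 63.70580884421387 [ -7.60617394 149.30159613   6.29504491]
```

Request:
servo_tool(
  rows=[
    [0,0,0,0,0,0,60],
    [0,0,0,0,0,0,74],
    [0,0,0,0,0,0,77],
    [0,0,0,0,0,0,77],
    [0,0,0,0,0,-0.25,77],
    [0,0,0,0,0,-0.6,77],
    [0,0,0,0,0,-0.7,77],
    [0,0,0,0,0,-0.7,77],
  ],
)

```text
t: 50.18
ee_pos: [589.8, 154.2, 206.6]
orientation: [-0.058, 2.788, 0.012]
ft_force: [0.6, -0.0, 0.1]
width: 77.0
grasp_force: 0.0
```

Request:
servo_tool(
  rows=[
    [0,0,0,0.3,-0.7,-0.2,77],
    [0,0,0,0.3,-0.7,-0.2,77],
    [0,0,0,0.3,-0.7,-0.2,77],
    [0,0,0,0.3,-0.7,-0.2,77],
    [0,0,0,0.3,-0.7,-0.2,77],
  ],
)

```text
t: 50.8
ee_pos: [525.0, 11.2, 220.3]
orientation: [-0.057, 2.794, 0.01]
ft_force: [0.1, -0.5, 1.3]
width: 76.9
grasp_force: 0.0
```

```bash
python3 - <<'E'
from h import *
for i in (0,1,2,3): chk(i)
im,d,P=cloud("top")
for r in det(im,P,"b"): print(r)
E
```

```text
bay 0 xy range [ -63.5 -177.1   31.7] [  43.1 -120.9   38.1] plane [ 2.80000e-03 -1.90000e-03  3.43256e+01]
bay 1 xy range [-66.1 -74.8  31.4] [ 48.9 -20.   39.9] plane [ 2.10000e-03 -2.60000e-03  3.44757e+01]
bay 2 xy range [-64.6  23.4  -0.2] [72.8 84.2 38.4] plane [-9.40000e-03  1.24000e-02  3.33996e+01]
bay 3 xy range [-65.9 120.3  17.2] [ 28.1 175.4  38.6] plane [4.80000e-03 8.40000e-03 3.32449e+01]
```

View pics/bay3.png

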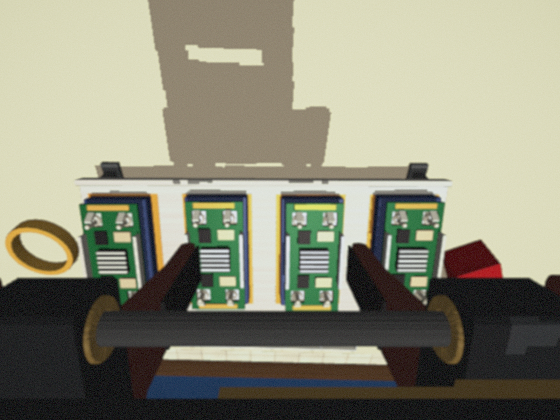

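All four carriers are flat in their bays at about (115,250), (217,250), (312,255) and (410,250), with the boards seated. No boards are left on the bench.

```bash
python3 -c "
from workcell import ctrl
print(ctrl.close_job())"
```

```text
the job is handed in; nothing more can be done
None
```

All four boards are snapped onto their own carriers, the carriers lie flat in bays 0 to 3, and the job was handed in at about 51 s; it returned no verdict.

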